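Gauge the fill level of a piston cartridge in the analyser's loading lane

ROBOT

A 6-joint arm with a two-finger parallel gripper is mounted at the origin on the work surface. World frame = base frame: x ahead of the robot, y to its left, z up, the work surface at z = 0. Lengths are in m, angles in degrees, forces in N, time in s.
With the tool pointing down it reaches from about 0.4 to 0.825 m from the base axis. Payload 7 kg.
Tool frame: the origin (TCP) lies midway between the tips of the shut fingers; the grasp point (between the pads) lies 19 mm behind it; z points along the fingers, y is the line along which they close (so a half turn about z gives the same grasp; the last joint's range is limited). The gripper opens to 88 mm and grips with 3 to 60 N. Pads are 19 mm wide; open, the fingers measure 130 mm over their backs; the gripper's body (78 mm by 193 mm) begins 47 mm behind the grasp point.
Start: joints at [88.757, 20.546, 0.682, 0, -70.136, -16.507], TCP at [0.206, 0.643, 0.227] pointing down, gripper open.
Joint ranges: [-176.03, 176.03], [-82.01, 121.73], [-58.28, 71.71], [-173.87, 95.51], [-174.79, -0.11], [-173.66, 173.66]. Speed limits (degrees/s): [136.94, 136.94, 172.46, 180, 180, 180].

INTERFACE

Orientations are given as [roll, pitch, yaw] about the fixed x, y, z axes, in that order (R = Rz(yaw) Ry(pitch) Rx(roll)).
In Python, from plant import get_state, optics, order gives the robot as it stands. The module is installed in compiled form; this text tells all that it offers.
- The arm moves only by the tool send_rows, never from a script. Its argument "moves" is a list of rows, each an object with "slide": the shift along the tool's x, y, z as a fraction of full scale, a list of three; "turn": the turn about the tool's z as a fraction of full scale; "gripper": the opening, from 0 (shut) to 1 (fully open). A call has exactly 5 rows; each row is the pose to reach, as a shift and turn from the pose commanded when the call began, along the tool's axes at that moment; what a row does not reach only later rows make up. Full scale, the value 1, is 150 mm for a shift and 90 degrees for a turn. A row lasts 1/12 s, in which the tool goes at most 41.7 mm and 7.16 degrees, less where a joint would pass 70% of its speed; a pose out of reach is approached as far as the arm can. A call with a number of a shift or a turn outside -1 to 1 is refused whole. A call with a gripper value outside its range is refused whole. The fingers move at their own pace and stop on an object; "newtons" is the grip in N (left out, the last holds). Time passes only in rows, so rows that repeat a pose let the fingers close, or fill a call up. It gives the time, the measured TCP pose, the force, the opening and the grip force at its end, in the units of the state.
- get_state(): the state, without advancing time (a new reading comes with each control period).
- optics.capture(name): name is "scene" or "side" or "wrist"; returns a dict with "img" (384x512x3 uint8, red, green, blue), "intrinsics" (3x3 intrinsics, pixels), "origin" and "attitude" of the camera in the world. Camera axes: x right, y down, z forward; pixel columns grow to the right and rows downward; lengths in m; the calibration is good to about 2 mm. A picture is of the moment at which its call begins. There is no depth.
- order.close_job(): hands the job in; it is judged then, once.
Trained networks look in the newest picture that a camera, given by its name, has taken for a name from the list of things; names that differ only in an ending like _2 or _b are one class to them, and where a whole thing is asked for, a point or a joint stands for the part that bears it (a point fixed in the world has none). Each returns a list of dicts, best first, with "p" (0 to 1); they miss things now and then, are a little off and sometimes report something else, mostly with a low value. They report only what shows in the picture. A call takes as long as a camera call.
- optics.look_for(camera, name): "location" ([x, y, z] in m, in world coordinates, good to about 4 mm: the middle of the surface that is visible of it).
The state is a dict: "time_s": time; "joints": joint angles; "qd": joint speeds; "joint_torque": joint torques, N m; "tcp_pos": TCP position; "eef_rot": TCP orientation; "contact_force": force on the tool from outside, world axes, zero at the start; "moment": the same for the moment, N m; "gripper_width": finger opening in m; "gripper_force": force on a finger pad.
Only numpy, scipy, OpenCV 4.12 (cv2) and the standard library are available. Lean on these libraries where they do the work, as an engineer would, in place of code of your own. Each camera call takes 0.05 s, during which the arm holds its last target. There are 200 camera calls.

TASK

Slide the loaded cartridge carrier along its lane until it clicks into the gauge station, then use the gauge's black handle to lower its sprung foot gently until it bears on the cartridge's follower plate. Leave the foot resting on the plate so that the scale shows the fill level; do not press hard on the plate, and leave the bottle, the jar and the tube rack alone.

Things in the scene. Friction and masses are not known exactly. Their poses are not given: they have to be found in the camera images.
- lane: Fixed aluminium track, floor 12 mm above the table, side walls 26 mm high, 51 mm apart inside. Origin on the table under the track's middle line, straight below the gauge's foot. y axis along the track (y -340 to +120 mm); x axis across it, to the gauge's steel column (26 x 30 mm, centre at x +85, on a foot 100 x 130 x 20 mm). A sprung ball sits in a 26 mm high housing at x 36 to 70, y -145.
- visor (a point): Middle of the front rim of a level clear splash visor fixed over the gauge, at lane x -27, y 0; underside 335 mm above the table. The visor covers lane x -27 to +104, y -62 to +62 mm, so the handle can only be reached from the -x side with the tool tilted under it (about 30 to 45 degrees).
- carrier: Loose grey plastic carrier in the track, 48 mm wide, 200 mm long, base 18 mm thick, about 0.35 kg. Origin on its underside below the cartridge's middle; axes as the lane's; it spans y -160 to +40 mm. It starts 100 to 165 mm short of the station, towards -y. In the station its origin is over the lane's origin (y within 3 mm): a ball clicks into its side and centres it. Sliding takes 2 to 8 N.
- cartridge (a point): Centre of the upper rim of the white open cartridge on the carrier (47 x 70 mm), 52 mm above the carrier's underside. A flat metal follower plate (40 x 63 mm) stands out of it, level; its top lies 6 to 31 mm above this point depending on the fill, not known beforehand. Behind it, at carrier y -57 to -109 mm, stand three capped tubes up to 78 mm above the underside.
- tab (a point): Grip point on the upright tab at the carrier's tail (-y end): a plate 14 mm thick across the lane (x), 22 mm along it, reaching from 18 to 76 mm above the carrier's underside. The point is on its centre line, 64 mm above the underside, 148 mm behind the carrier's origin.
- handle (a point): Grip point on the gauge's black handle: an upright plate 12 mm thick along the lane (y), 42 mm across it (x), 50 mm tall, above the foot; it moves with the gauge. The point is in its middle, 20 mm below its top edge, 15 mm towards lane -x of the foot's centre, 64 mm above the foot's underside.
- foot (a point): Centre of the flat underside of the gauge's steel foot (disc of 32 mm diameter, 10 mm thick, axis vertical). A stiff spring lets it give 3 mm upwards (1 N at first touch, 7 N when spent; rigid after that). 140 mm above the table at the top of the slide.
- gauge (a joint): Vertical slide of the gauge (foot, arm and handle together), in m: 0 at the top, growing downwards to 0.080. A friction brake (about 3 N) keeps it where it is left; a light spring balances its weight. It starts at 0.005 to 0.030. Pressing on the plate with more than 15 N spoils it; left resting, the foot must still press with more than 0.5 N.
- bottle: Bystander: white bottle, 62 mm diameter, 150 mm tall; origin at the centre of its underside.
- jar: Bystander: amber jar, 60 mm diameter, 85 mm tall; origin at the centre of its underside.
- rack: Bystander: white block rack for tubes, 75 x 120 x 50 mm with three tubes up to 94 mm; origin at the centre of its underside.

How it is judged:
By the outcome, as a careful person would: the job done as asked, in the order asked, and still so for the second after the job is handed in, with the robot touching nothing.
It also fails if it takes over 67 s, if anything falls off the work surface, if the arm or the gripper's body presses on something with over 40 N, if the wrist force passes 120 N, or if a joint passes its speed limit or range.

## Working session

There is one attempt and no reset: what is moved stays moved. The work goes in short steps, Python scripts to look and compute and a tool call to move; the robot and the scene stay as the last step left them, time stands still between calls to the robot, and variables do not carry over. Pictures are saved under pics/ and viewed, at most 10 in all, crops included, and the job is handed in when it is done.

Besides the shell and the picture viewer there is one more tool, called after ">>>" by a JSON object that holds its "fn" and its "kwargs". send_rows: Moves the arm, as the interface text tells. Shift numbers are shares of 150 mm and turn numbers shares of 90 degrees, none past 1 either way. Its arguments: {"type":"object","properties":{"moves":{"type":"array"},"newtons":{"type":"number"}},"required":["moves"]}

```bash
mkdir -p pics; python3 - <<'E'
from plant import get_state, optics, order
import cv2,numpy as np
s=get_state(); print({k:np.round(v,3).tolist() for k,v in s.items()})
ims=[]
for c in ["scene","side"]:
    r=optics.capture(c); ims.append(r["img"]); print(c,np.round(r["intrinsics"],1).tolist(),np.round(r["origin"],4).tolist(),np.round(r["attitude"],4).tolist())
    for n in ["lane","visor","carrier","cartridge","tab","handle","foot","bottle","jar","rack"]:
        try: print(n,[(np.round(d["location"],4).tolist(),round(d["p"],2)) for d in optics.look_for(c,n)[:2]])
        except Exception as e: print(n,e)
    cv2.imwrite(f"pics/{c}1.png",r["img"][:,:,::-1])
E
```

```text
{'time_s': 0.0, 'joints': [88.758, 20.592, 0.632, -0.02, -70.135, -16.506], 'qd': [-0.035, 0.018, -0.092, -0.128, -0.027, -0.054], 'joint_torque': [-0.001, -58.271, 29.305, 6.997, 0.007, -0.0], 'tcp_pos': [0.206, 0.642, 0.226], 'eef_rot': [179.903, -0.009, -17.754], 'contact_force': [-0.222, 0.478, -0.006], 'moment': [-0.03, 0.006, -0.009], 'gripper_force': 0.0, 'gripper_width': 0.088}
scene [[355.1, 0.0, 257.4], [0.0, 355.1, 188.0], [0.0, 0.0, 1.0]] [1.2865, 0.05, 0.9127] [-137.6762, -0.2489, 90.7132]
lane [([0.5381, -0.148, 0.0528], 0.65), ([0.6148, 0.0427, 0.0249], 0.6)]
visor [([0.6143, 0.0449, 0.0213], 0.64), ([0.5379, -0.1459, 0.0525], 0.42)]
carrier [([0.5488, 0.3103, 0.0464], 0.66), ([0.5388, -0.1497, 0.0527], 0.57)]
cartridge [([0.5392, -0.1434, 0.0558], 0.68)]
tab [([0.5363, -0.1506, 0.0553], 0.98)]
handle [([0.6587, 0.054, 0.1753], 0.63)]
foot [([0.6156, 0.0434, 0.0259], 0.25)]
bottle [([0.7465, -0.1004, 0.0896], 0.98)]
jar [([0.7156, 0.1745, 0.0672], 0.81)]
rack [([0.5513, 0.3081, 0.0463], 0.6)]
side [[480.7, 0.0, 259.3], [0.0, 480.7, 186.6], [0.0, 0.0, 1.0]] [0.5433, -0.8942, 0.9748] [-129.1741, -0.0371, -7.4068]
lane [([0.5943, 0.0284, 0.0282], 0.81)]
visor [([0.5966, 0.0293, 0.0275], 0.84), ([0.5928, 0.0488, 0.1695], 0.5)]
carrier [([0.5303, -0.1754, 0.0521], 0.72)]
cartridge [([0.5325, -0.1725, 0.0534], 0.77)]
tab [([0.529, -0.1727, 0.0548], 0.78), ([0.597, 0.0281, 0.0323], 0.67)]
handle [([0.5941, 0.0486, 0.1664], 0.77)]
foot [([0.5942, 0.028, 0.0273], 0.63)]
bottle [([0.7261, -0.1288, 0.0872], 0.67)]
jar [([0.6973, 0.1545, 0.0596], 0.59)]
rack [([0.531, 0.2921, 0.0508], 0.85)]
```

View pics/scene1.png

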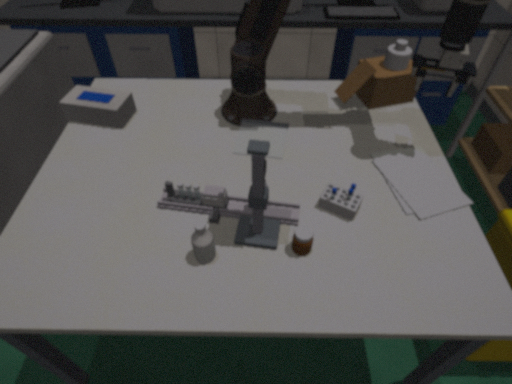

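View pics/side1.png

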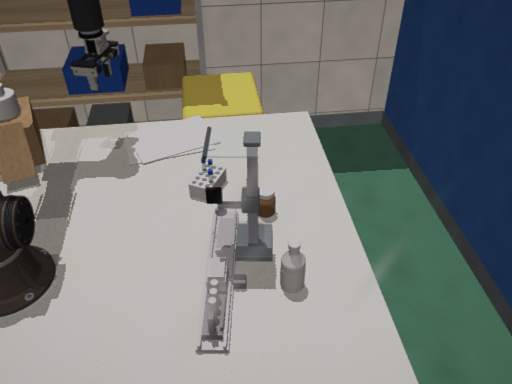

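The scene picture shows the lane running from about (160,200) to (298,215), the column at (258,190), and the tab at the left end near (168,188). In the side picture the lane runs from (217,340) to (228,215), with the black handle at (214,195) and the gauge column at (252,190). I need enlarged crops.

```bash
python3 - <<'E'
import cv2
a=cv2.imread("pics/scene1.png")[130:260,140:320]; a=cv2.convertScaleAbs(a,alpha=1.8)
cv2.imwrite("pics/scene1c.png",cv2.resize(a,None,fx=4.4,fy=4.4,interpolation=cv2.INTER_CUBIC))
a=cv2.imread("pics/side1.png")[120:360,150:320]
cv2.imwrite("pics/side1c.png",cv2.resize(a,None,fx=2.5,fy=2.5,interpolation=cv2.INTER_CUBIC))
E
```

```text
(no output)
```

View pics/scene1c.png

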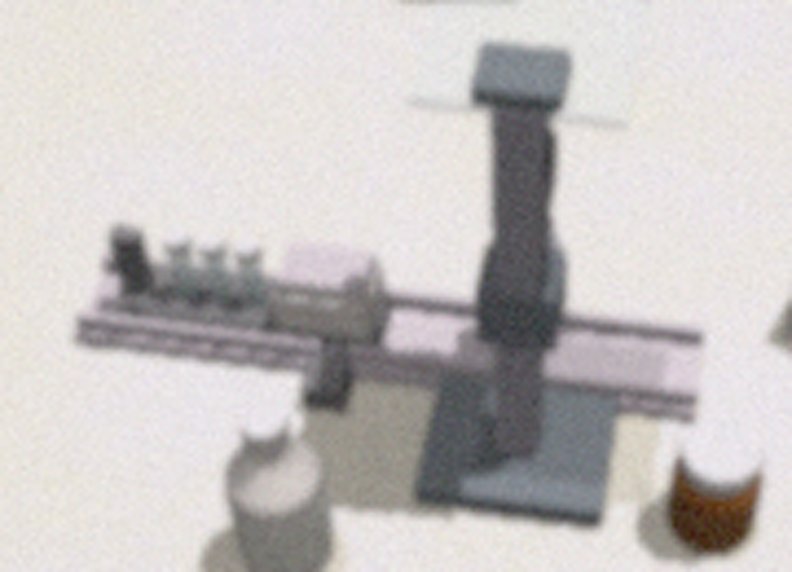

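View pics/side1c.png

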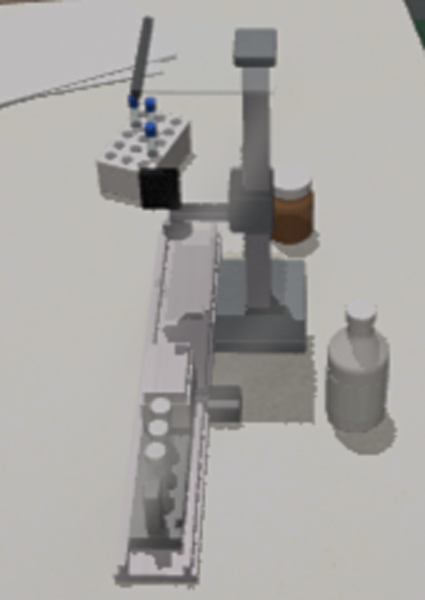

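The scene crop shows the tab top at (125,232), the near lane end at (80,318), the +y end at (700,335)/(693,400), and the gauge base corners at (415,495) and (600,515). The side crop shows the handle's face at x 140–180, y 168–208, the lane end at (122,572)/(195,572), and the tab top near (155,467). I'll fit the lane, carrier and gauge to these.

```bash
cat > h.py <<'E'
import numpy as np
from scipy.spatial.transform import Rotation as R
from scipy.optimize import least_squares
CAM={"scene":(355.1,257.4,188.0,[1.2865,.05,.9127],[-137.6762,-.2489,90.7132]),
"side":(480.7,259.3,186.6,[.5433,-.8942,.9748],[-129.1741,-.0371,-7.4068])}
def proj(c,P):
    f,cx,cy,o,a=CAM[c]; p=R.from_euler('xyz',a,degrees=True).inv().apply(np.array(P)-o)
    return np.array([f*p[0]/p[2]+cx,f*p[1]/p[2]+cy])
def l2w(v,p):
    a=np.radians(v[2]); return [v[0]+p[0]*np.cos(a)-p[1]*np.sin(a), v[1]+p[0]*np.sin(a)+p[1]*np.cos(a),p[2]]
E
python3 - <<'E'
from h import *
sc=lambda x,y:(140+x/4.4,130+y/4.4); sd=lambda x,y:(150+x/2.5,120+y/2.5)
# v = x,y,yaw, carrier y, foot z, wallheight
F=[("scene",sc(600,505),lambda v:(.135,.065,.02)),("scene",sc(417,488),lambda v:(.135,-.065,.02)),
("side",sd(304,343),lambda v:(.135,-.065,.02)),("side",sd(304,262),lambda v:(.135,.065,.02)),
("side",sd(120,571),lambda v:(-.0285,-.34,v[5])),("side",sd(197,571),lambda v:(.0285,-.34,v[5])),
("scene",sc(80,320),lambda v:(.0285,-.34,v[5])),("scene",sc(694,398),lambda v:(.0285,.12,v[5])),("scene",sc(701,334),lambda v:(-.0285,.12,v[5])),
("side",sd(140,168),lambda v:(-.036,-.006,v[4]+.084)),("side",sd(180,168),lambda v:(.006,-.006,v[4]+.084)),
("side",sd(141,208),lambda v:(-.036,-.006,v[4]+.034)),("side",sd(180,208),lambda v:(.006,-.006,v[4]+.034)),
("scene",sc(126,232),lambda v:(0,v[3]-.148,.088)),("side",sd(156,467),lambda v:(0,v[3]-.148,.088)),
("scene",sc(410,98),lambda v:(.104,-.062,.337)),("scene",sc(628,125),lambda v:(.104,.062,.337))]
fun=lambda v:np.concatenate([proj(c,l2w(v,f(v)))-u for c,u,f in F])
r=least_squares(fun,[.6,.04,0,-.13,.12,.026],x_scale=[.01,.01,1,.01,.01,.01],loss='soft_l1')
print(np.round(r.x,4)); print(np.round(fun(r.x).reshape(-1,2),1).tolist())
v=r.x
for n,p in dict(tab=(0,v[3]-.148,.076),handle=(-.015,0,v[4]+.064),visor=(-.027,0,.335)).items(): print(n,np.round(l2w(v,p),4))
E
```

```text
[ 0.5637  0.057  -7.8411 -0.139   0.1209  0.0168]
[[0.1, 1.6], [-1.5, -0.1], [-0.5, -1.6], [-1.0, -2.7], [1.3, -0.9], [-4.0, -0.8], [-1.0, 1.0], [-0.1, 0.4], [-0.5, 1.0], [-1.7, 0.5], [-1.0, 0.6], [-0.7, -0.5], [-0.1, -0.4], [3.1, 1.7], [-0.3, 1.5], [-2.2, 3.3], [-0.1, 2.6]]
tab [ 0.5246 -0.2273  0.076 ]
handle [0.5489 0.0591 0.1849]
visor [0.537  0.0607 0.335 ]
```

The fit agrees to about 1–2 px, roughly 3 mm: lane origin (0.564, 0.057), yaw −7.8°, and the tab near (0.525, −0.227). I'll swing round in front of the gauge to the tab.

>>> {"fn": "send_rows", "kwargs": {"moves": [{"slide": [0.2,0.2,0],"turn": 0,"gripper": 1},{"slide": [0.4,0.4,0],"turn": 0,"gripper": 1},{"slide": [0.58,0.58,0],"turn": 0,"gripper": 1},{"slide": [0.77,0.79,0],"turn": 0,"gripper": 1},{"slide": [0.96,0.98,0],"turn": 0,"gripper": 1}]}}

```text
time_s: 1.52
tcp_pos: [0.2985, 0.457, 0.2266]
eef_rot: [-180.0, 0.0, -17.7]
contact_force: [1.8, -0.3, 0.7]
gripper_width: 0.0877
gripper_force: 0.0
```

>>> {"fn": "send_rows", "kwargs": {"moves": [{"slide": [0.19,0.19,0],"turn": 0,"gripper": 1},{"slide": [0.38,0.38,0],"turn": 0,"gripper": 1},{"slide": [0.57,0.57,0],"turn": 0,"gripper": 1},{"slide": [0.75,0.76,0],"turn": 0,"gripper": 1},{"slide": [0.92,0.94,0],"turn": 0,"gripper": 1}]}}

```text
time_s: 1.93
tcp_pos: [0.387, 0.2806, 0.227]
eef_rot: [-180.0, -0.0, -17.7]
contact_force: [1.0, 0.5, 0.6]
gripper_width: 0.0879
gripper_force: 0.0
```

>>> {"fn": "send_rows", "kwargs": {"moves": [{"slide": [0.12,0.15,0],"turn": 0,"gripper": 1},{"slide": [0.23,0.3,0],"turn": 0,"gripper": 1},{"slide": [0.3,0.43,0],"turn": 0,"gripper": 1},{"slide": [0.37,0.6,0],"turn": 0,"gripper": 1},{"slide": [0.44,0.8,0],"turn": 0,"gripper": 1}]}}

```text
time_s: 2.35
tcp_pos: [0.4132, 0.1473, 0.2267]
eef_rot: [-180.0, -0.0, -17.7]
contact_force: [0.7, -0.7, 0.2]
gripper_width: 0.0874
gripper_force: 0.0
```

>>> {"fn": "send_rows", "kwargs": {"moves": [{"slide": [0.08,0.2,0],"turn": 0,"gripper": 1},{"slide": [0.15,0.4,0],"turn": 0,"gripper": 1},{"slide": [0.22,0.6,0],"turn": 0,"gripper": 1},{"slide": [0.29,0.78,0],"turn": 0,"gripper": 1},{"slide": [0.36,0.95,0],"turn": 0,"gripper": 1}]}}

```text
time_s: 2.77
tcp_pos: [0.4205, -0.0056, 0.227]
eef_rot: [-180.0, -0.0, -17.7]
contact_force: [0.2, 0.7, 0.1]
gripper_width: 0.0879
gripper_force: 0.0
```

>>> {"fn": "send_rows", "kwargs": {"moves": [{"slide": [0.08,0.2,0],"turn": 0,"gripper": 1},{"slide": [0.15,0.4,0],"turn": 0,"gripper": 1},{"slide": [0.22,0.6,0],"turn": 0,"gripper": 1},{"slide": [0.29,0.78,0],"turn": 0,"gripper": 1},{"slide": [0.36,0.95,0],"turn": 0,"gripper": 1}]}}

```text
time_s: 3.18
tcp_pos: [0.4286, -0.1579, 0.2269]
eef_rot: [-180.0, -0.1, -17.8]
contact_force: [0.9, 1.1, 1.0]
gripper_width: 0.0875
gripper_force: 0.0
```

>>> {"fn": "send_rows", "kwargs": {"moves": [{"slide": [0.07,0.1,0],"turn": 0.08,"gripper": 1},{"slide": [0.14,0.2,0],"turn": 0.16,"gripper": 1},{"slide": [0.21,0.3,0],"turn": 0.24,"gripper": 1},{"slide": [0.28,0.4,0],"turn": 0.32,"gripper": 1},{"slide": [0.35,0.45,0],"turn": 0.39,"gripper": 1}]}}

```text
time_s: 3.6
tcp_pos: [0.4581, -0.238, 0.2266]
eef_rot: [180.0, -0.0, -53.3]
contact_force: [0.2, -0.6, 0.8]
gripper_width: 0.0878
gripper_force: 0.0
```

>>> {"fn": "send_rows", "kwargs": {"moves": [{"slide": [0,0,0],"turn": 0.08,"gripper": 1},{"slide": [0,0,0],"turn": 0.16,"gripper": 1},{"slide": [0,0,0],"turn": 0.24,"gripper": 1},{"slide": [0,0,0],"turn": 0.32,"gripper": 1},{"slide": [0,0,0],"turn": 0.39,"gripper": 1}]}}

```text
time_s: 4.02
tcp_pos: [0.4582, -0.2366, 0.2267]
eef_rot: [-180.0, -0.0, -88.3]
contact_force: [0.9, 0.5, 0.7]
gripper_width: 0.0876
gripper_force: 0.0
```

>>> {"fn": "send_rows", "kwargs": {"moves": [{"slide": [0,0,0],"turn": 0.08,"gripper": 1},{"slide": [0,0,0],"turn": 0.11,"gripper": 1},{"slide": [0,0,0],"turn": 0.11,"gripper": 1},{"slide": [0,0,0],"turn": 0.11,"gripper": 1},{"slide": [0,0,0],"turn": 0.11,"gripper": 1}]}}

```text
time_s: 4.43
tcp_pos: [0.4582, -0.2365, 0.2266]
eef_rot: [-180.0, 0.0, -97.7]
contact_force: [0.5, -0.5, -1.2]
gripper_width: 0.0875
gripper_force: 0.0
```

```bash
python3 - <<'E'
from plant import get_state, optics
import cv2,numpy as np
s=get_state(); print(s["time_s"],np.round(s["tcp_pos"],4),np.round(s["eef_rot"],2),np.round(s["joints"],1))
sd=optics.capture("side")["img"]
r=optics.capture("wrist"); print(np.round(r["intrinsics"],1).tolist(),np.round(r["origin"],4).tolist(),np.round(r["attitude"],3).tolist())
for c in ["wrist","side"]:
  for n in ["tab","cartridge","handle"]: print(c,n,[(np.round(d["location"],4).tolist(),round(d["p"],2)) for d in optics.look_for(c,n)[:2]])
a=np.hstack([r["img"],cv2.resize(sd[90:380,130:330],(265,384))])[:,:,::-1]
cv2.imwrite("pics/w2.png",a)
E
```

```text
4.4333 [ 0.4582 -0.2365  0.2266] [-179.99    0.    -97.74] [ -5.5   5.4 -19.2   0.  -65.4  -2.3]
[[333.8, 0.0, 250.0], [0.0, 333.8, 192.2], [0.0, 0.0, 1.0]] [0.4467, -0.3121, 0.3862] [163.646, -0.021, 172.284]
wrist tab [([0.5249, -0.1813, 0.0603], 0.7)]
wrist cartridge [([0.5212, -0.1805, 0.0662], 0.57)]
wrist handle []
side tab [([0.5309, -0.1767, 0.0497], 0.68)]
side cartridge [([0.5314, -0.1782, 0.0453], 0.61)]
side handle [([0.5891, 0.0466, 0.1684], 0.59)]
```

View pics/w2.png

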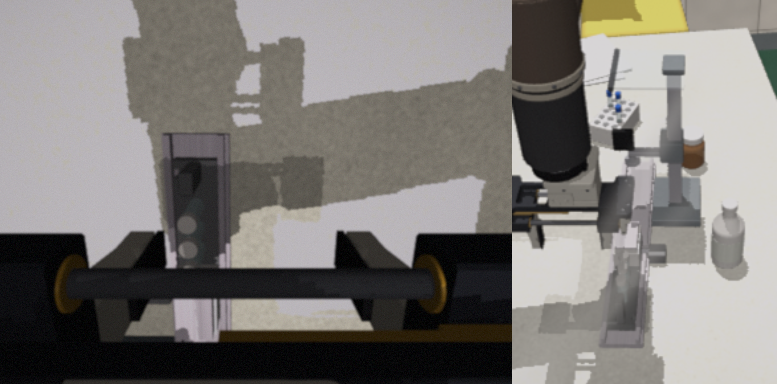

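The wrist picture shows the lane's −y end corners at (163,134) and (230,134), the carrier tail at row ~158, the tab near (195,180), and the tubes at (186,225)/(186,245). I'll overlay the fit to check it.

```bash
python3 - <<'E'
from h import *
import cv2
CAM["wrist"]=(333.8,250.0,192.2,[.4467,-.3121,.3862],[163.646,-.021,172.284])
v=[.5637,.057,-7.8411]; c=-.139
im=cv2.imread("pics/w2.png")[:384,:512]; x0,y0,S=120,120,5
a=cv2.convertScaleAbs(cv2.resize(im[y0:y0+118,x0:x0+150],None,fx=S,fy=S,interpolation=cv2.INTER_CUBIC),alpha=2.0)
def box(xs,ys,zs,col):
    P=[(x,y,z) for x in xs for y in ys for z in zs]
    p=[(proj("wrist",l2w(v,q))-[x0,y0])*S for q in P]
    for i in range(8):
        for j in range(i):
            if sum(A!=B for A,B in zip(P[i],P[j]))==1: cv2.line(a,tuple(map(int,p[i])),tuple(map(int,p[j])),col,1)
box((-.0285,.0285),(-.34,.12),(0,.026),(0,255,0))
box((-.007,.007),(c-.159,c-.137),(.030,.088),(0,0,255))
box((-.024,.024),(c-.16,c+.04),(.012,.030),(255,0,0))
cv2.imwrite("pics/w2o.png",a)
E
```

```text
(no output)
```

View pics/w2o.png

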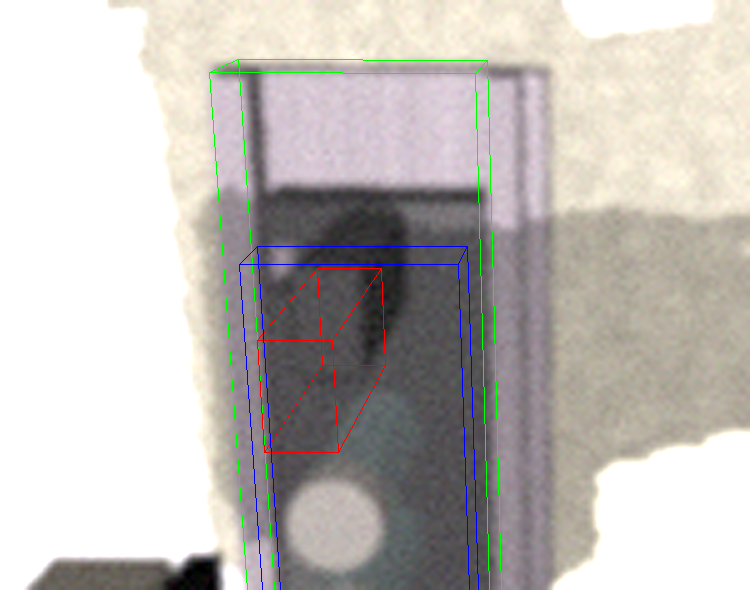

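The overlay shows the carrier about 8–15 mm further toward −y than fitted: its tail sits at crop row ~190–230, against a predicted 247–265. A tube cap is at crop (335,525). I'll solve for the cap and tail positions.

```bash
cat >> h.py <<'E'
def back(c,u,z):
    f,cx,cy,o,a=CAM[c]; d=R.from_euler('xyz',a,degrees=True).apply([(u[0]-cx)/f,(u[1]-cy)/f,1]); o=np.array(o)
    return o+d*(z-o[2])/d[2]
def w2l(v,P):
    a=np.radians(v[2]); d=np.array(P[:2])-v[:2]
    return np.round([d[0]*np.cos(a)+d[1]*np.sin(a),-d[0]*np.sin(a)+d[1]*np.cos(a)],4)
E
python3 - <<'E'
from h import *
CAM["wrist"]=(333.8,250.0,192.2,[.4467,-.3121,.3862],[163.646,-.021,172.284])
v=[.5637,.057,-7.8411]
w=lambda x,y:(120+x/5,120+y/5)
sd=lambda x,y:(150+x/2.5,120+y/2.5); sc=lambda x,y:(140+x/4.4,130+y/4.4)
for n,c,u,z in [("cap3","wrist",w(335,525),.09),("cap2","wrist",(186,246),.09),("tail L bot","wrist",w(265,190),.012),("tail R bot","wrist",w(487,190),.012),("tail R top","wrist",w(485,232),.03),
 ("laneendL","wrist",w(212,70),.038),("laneendLin","wrist",w(250,70),.012),("laneendR","wrist",w(548,70),.002),("laneR far","wrist",w(550,580),.002),("laneRin far","wrist",w(487,580),.03),
 ("cap3 side","side",sd(155,451),.088),("cap1 side","side",sd(160,405),.088),("cap3sc","scene",sc(180,245),.09),("cap1sc","scene",sc(250,258),.09),("tab side","side",sd(156,467),.088),("tab sc","scene",sc(126,232),.088)]:
    P=back(c,u,z); print(n,np.round(P,4),w2l(v,P))
E
```

```text
cap3 [ 0.5221 -0.2018  0.09  ] [-0.0059 -0.262 ]
cap2 [ 0.5271 -0.1804  0.09  ] [-0.0038 -0.2401]
tail L bot [ 0.5424 -0.2551  0.012 ] [ 0.0215 -0.312 ]
tail R bot [ 0.4925 -0.2483  0.012 ] [-0.0289 -0.3122]
tail R top [ 0.4922 -0.2423  0.03  ] [-0.03   -0.3062]
laneendL [ 0.5416 -0.2852  0.038 ] [ 0.0248 -0.342 ]
laneendLin [ 0.5404 -0.282   0.012 ] [ 0.0231 -0.339 ]
laneendR [ 0.4755 -0.2721  0.002 ] [-0.0425 -0.338 ]
laneR far [ 0.4941 -0.1473  0.002 ] [-0.0411 -0.2119]
laneRin far [ 0.5051 -0.1613  0.03  ] [-0.0283 -0.2242]
cap3 side [ 0.5255 -0.2056  0.088 ] [-0.0021 -0.2653]
cap1 side [ 0.5329 -0.1531  0.088 ] [-0.0018 -0.2123]
cap3sc [ 0.5314 -0.1967  0.09  ] [ 0.0026 -0.2557]
cap1sc [ 0.5431 -0.145   0.09  ] [ 0.0071 -0.203 ]
tab side [ 0.5254 -0.2233  0.088 ] [ 0.0003 -0.2829]
tab sc [ 0.5174 -0.2382  0.088 ] [-0.0056 -0.2988]
```

Consensus: the carrier origin is at lane y ≈ −0.153, and the tab at about (0.520, −0.241). I'll descend over the tab with the gripper open.

>>> {"fn": "send_rows", "kwargs": {"moves": [{"slide": [-0.02,-0.2,0],"turn": 0,"gripper": 1},{"slide": [-0.025,-0.41,0.1],"turn": 0,"gripper": 1},{"slide": [-0.025,-0.41,0.35],"turn": 0,"gripper": 1},{"slide": [-0.025,-0.41,0.6],"turn": 0,"gripper": 1},{"slide": [-0.025,-0.41,0.8],"turn": 0,"gripper": 1}]}}

```text
time_s: 5.25
tcp_pos: [0.5192, -0.2409, 0.104]
eef_rot: [179.9, 0.0, -97.9]
contact_force: [0.8, 0.6, -0.0]
gripper_width: 0.0876
gripper_force: 0.0
```

>>> {"fn": "send_rows", "kwargs": {"moves": [{"slide": [0,0,0.15],"turn": 0,"gripper": 1},{"slide": [0,0,0.32],"turn": 0,"gripper": 1},{"slide": [0,0,0.32],"turn": 0,"gripper": 0.5},{"slide": [0,0,0.32],"turn": 0,"gripper": 0.5},{"slide": [0,0,0.32],"turn": 0,"gripper": 0.5}], "newtons": 8}}

```text
time_s: 5.67
tcp_pos: [0.5206, -0.2414, 0.0598]
eef_rot: [-179.9, -0.0, -97.8]
contact_force: [-0.8, -1.2, 1.0]
gripper_width: 0.0726
gripper_force: 0.0
```

```bash
python3 - <<'E'
from plant import get_state, optics
import cv2,numpy as np
s=get_state(); print(s["time_s"],np.round(s["tcp_pos"],4),np.round(s["contact_force"],1),s["gripper_width"])
sd=optics.capture("side"); r=optics.capture("wrist"); print(np.round(r["origin"],4).tolist(),np.round(r["attitude"],3).tolist())
b=cv2.resize(sd["img"][220:370,170:270],(400,600),interpolation=cv2.INTER_CUBIC)
a=cv2.resize(r["img"][:,60:444],(400,400)); a=np.vstack([a,np.zeros((200,400,3),np.uint8)])
cv2.imwrite("pics/w3.png",np.hstack([a,b])[:,:,::-1])
E
```

```text
5.6667 [ 0.5206 -0.2414  0.0598] [-0.8 -1.2  1. ] 0.07256364762862971
[0.509, -0.3169, 0.2199] [163.664, 0.117, 172.215]
```

View pics/w3.png

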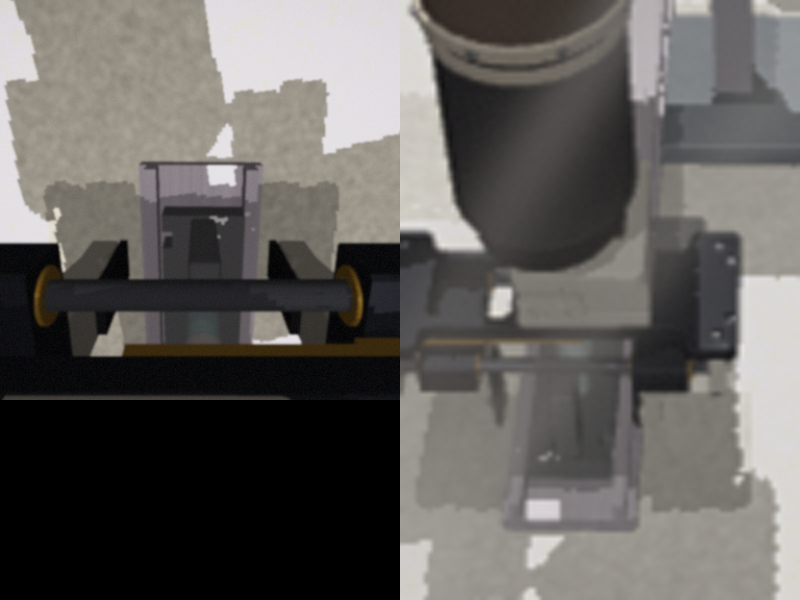

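The wrist view shows the tab at about (205,245), between the fingers at x≈105 and 290, so it is nearly centred across. I'll check the along-lane position from its rear top edge at row 262.

```bash
python3 - <<'E'
from h import *
CAM["wrist"]=(333.8,250.0,192.2,[.509,-.3169,.2199],[163.664,.117,172.215])
v=[.5637,.057,-7.8411]
for n,u,z in [("tab rear top",(60+204*.96,262*.96),.088),("tab rear bottom",(60+206*.96,218*.96),.03),("tail",(60+203*.96,209*.96),.012),("end",(60+200*.96,162*.96),.038)]:
    P=back("wrist",u,z); print(n,np.round(P,4),w2l(v,P))
print(w2l(v,[.5206,-.2414]))
E
```

```text
tab rear top [ 0.5156 -0.2517  0.088 ] [-0.0055 -0.3124]
tab rear bottom [ 0.5137 -0.2506  0.03  ] [-0.0075 -0.3115]
tail [ 0.5153 -0.2505  0.012 ] [-0.006  -0.3112]
end [ 0.5127 -0.2848  0.038 ] [-0.0039 -0.3456]
[-0.002  -0.3015]
```

>>> {"fn": "send_rows", "kwargs": {"moves": [{"slide": [0,0.025,0.02],"turn": 0,"gripper": 0.3},{"slide": [0,0.025,0.02],"turn": 0,"gripper": 0.3},{"slide": [0,0.025,0.02],"turn": 0,"gripper": 0.2},{"slide": [0,0.025,0.02],"turn": 0,"gripper": 0},{"slide": [0,0.025,0.02],"turn": 0,"gripper": 0}], "newtons": 15}}

```text
time_s: 6.18
tcp_pos: [0.5161, -0.2407, 0.0559]
eef_rot: [-180.0, -0.0, -97.8]
contact_force: [-0.4, 0.4, 0.2]
gripper_width: 0.0315
gripper_force: 0.0
```

>>> {"fn": "send_rows", "kwargs": {"moves": [{"slide": [0,0,0],"turn": 0,"gripper": 0},{"slide": [0,0,0],"turn": 0,"gripper": 0},{"slide": [0,0,0],"turn": 0,"gripper": 0},{"slide": [0,0,0],"turn": 0,"gripper": 0},{"slide": [0,0,0],"turn": 0,"gripper": 0}]}}

```text
time_s: 6.6
tcp_pos: [0.5181, -0.2409, 0.0562]
eef_rot: [-179.8, -0.0, -97.8]
contact_force: [5.0, -0.8, -1.6]
gripper_width: 0.014
gripper_force: 15.0
```

Gripped at 14 mm. Next I slide it along the lane.

>>> {"fn": "send_rows", "kwargs": {"moves": [{"slide": [-0.05,-0.008,0],"turn": 0,"gripper": 0},{"slide": [-0.13,-0.01,0],"turn": 0,"gripper": 0},{"slide": [-0.21,-0.01,0],"turn": 0,"gripper": 0},{"slide": [-0.29,-0.01,0],"turn": 0,"gripper": 0},{"slide": [-0.37,-0.01,0],"turn": 0,"gripper": 0}]}}

```text
time_s: 7.02
tcp_pos: [0.5261, -0.186, 0.0559]
eef_rot: [-179.9, -0.0, -97.9]
contact_force: [3.6, -4.4, -0.1]
gripper_width: 0.014
gripper_force: 15.0
```

>>> {"fn": "send_rows", "kwargs": {"moves": [{"slide": [-0.08,0,0],"turn": 0,"gripper": 0},{"slide": [-0.16,0,0],"turn": 0,"gripper": 0},{"slide": [-0.24,0,0],"turn": 0,"gripper": 0},{"slide": [-0.32,0,0],"turn": 0,"gripper": 0},{"slide": [-0.4,0,0],"turn": 0,"gripper": 0}]}}

```text
time_s: 7.43
tcp_pos: [0.5347, -0.1264, 0.0561]
eef_rot: [-179.9, -0.0, -97.8]
contact_force: [4.8, -5.8, -1.3]
gripper_width: 0.0141
gripper_force: 15.0
```

>>> {"fn": "send_rows", "kwargs": {"moves": [{"slide": [-0.03,0,0],"turn": 0,"gripper": 0},{"slide": [-0.07,0,0],"turn": 0,"gripper": 0},{"slide": [-0.11,0,0],"turn": 0,"gripper": 0},{"slide": [-0.14,0,0],"turn": 0,"gripper": 0},{"slide": [-0.16,0,0],"turn": 0,"gripper": 0}]}}

```text
time_s: 7.85
tcp_pos: [0.538, -0.1028, 0.0561]
eef_rot: [-179.9, -0.0, -97.8]
contact_force: [4.4, -5.3, -1.4]
gripper_width: 0.014
gripper_force: 15.0
```

>>> {"fn": "send_rows", "kwargs": {"moves": [{"slide": [-0.005,0,0],"turn": 0,"gripper": 0},{"slide": [-0.01,0,0],"turn": 0,"gripper": 0},{"slide": [-0.015,0,0],"turn": 0,"gripper": 0},{"slide": [-0.02,0,0],"turn": 0,"gripper": 0},{"slide": [-0.025,0,0],"turn": 0,"gripper": 0}]}}

```text
time_s: 8.27
tcp_pos: [0.5385, -0.0994, 0.0561]
eef_rot: [-179.8, -0.0, -97.8]
contact_force: [4.6, -4.2, -0.9]
gripper_width: 0.0139
gripper_force: 15.0
```

>>> {"fn": "send_rows", "kwargs": {"moves": [{"slide": [-0.005,0,0],"turn": 0,"gripper": 0},{"slide": [-0.01,0,0],"turn": 0,"gripper": 0},{"slide": [-0.015,0,0],"turn": 0,"gripper": 0},{"slide": [-0.02,0,0],"turn": 0,"gripper": 0},{"slide": [-0.025,0,0],"turn": 0,"gripper": 0}]}}

```text
time_s: 8.68
tcp_pos: [0.539, -0.0957, 0.0561]
eef_rot: [-179.8, -0.0, -97.8]
contact_force: [5.2, -4.8, -1.3]
gripper_width: 0.0142
gripper_force: 15.0
```

>>> {"fn": "send_rows", "kwargs": {"moves": [{"slide": [-0.003,0,0],"turn": 0,"gripper": 0},{"slide": [-0.006,0,0],"turn": 0,"gripper": 0},{"slide": [-0.009,0,0],"turn": 0,"gripper": 0},{"slide": [-0.012,0,0],"turn": 0,"gripper": 0},{"slide": [-0.013,0,0],"turn": 0,"gripper": 0}]}}

```text
time_s: 9.1
tcp_pos: [0.5393, -0.0937, 0.0561]
eef_rot: [-179.8, 0.0, -97.8]
contact_force: [4.1, -4.8, -1.5]
gripper_width: 0.0141
gripper_force: 15.0
```

>>> {"fn": "send_rows", "kwargs": {"moves": [{"slide": [-0.003,0,0],"turn": 0,"gripper": 0},{"slide": [-0.006,0,0],"turn": 0,"gripper": 0},{"slide": [-0.009,0,0],"turn": 0,"gripper": 0},{"slide": [-0.012,0,0],"turn": 0,"gripper": 0},{"slide": [-0.013,0,0],"turn": 0,"gripper": 0}]}}

```text
time_s: 9.52
tcp_pos: [0.5396, -0.0916, 0.056]
eef_rot: [-179.8, 0.0, -97.8]
contact_force: [5.1, -2.4, -1.4]
gripper_width: 0.0142
gripper_force: 15.0
```

>>> {"fn": "send_rows", "kwargs": {"moves": [{"slide": [-0.003,0,0],"turn": 0,"gripper": 0},{"slide": [-0.006,0,0],"turn": 0,"gripper": 0},{"slide": [-0.009,0,0],"turn": 0,"gripper": 0},{"slide": [-0.012,0,0],"turn": 0,"gripper": 0},{"slide": [-0.013,0,0],"turn": 0,"gripper": 0}]}}

```text
time_s: 9.93
tcp_pos: [0.54, -0.0894, 0.056]
eef_rot: [-179.8, 0.0, -97.8]
contact_force: [4.7, -0.6, -1.7]
gripper_width: 0.0139
gripper_force: 15.0
```

The force is falling, so the ball is pulling the carrier in. I'll go on in small steps.

>>> {"fn": "send_rows", "kwargs": {"moves": [{"slide": [-0.003,0,0],"turn": 0,"gripper": 0},{"slide": [-0.006,0,0],"turn": 0,"gripper": 0},{"slide": [-0.009,0,0],"turn": 0,"gripper": 0},{"slide": [-0.012,0,0],"turn": 0,"gripper": 0},{"slide": [-0.013,0,0],"turn": 0,"gripper": 0}]}}

```text
time_s: 10.35
tcp_pos: [0.5401, -0.0881, 0.056]
eef_rot: [-179.9, -0.0, -97.8]
contact_force: [5.7, -6.3, -1.4]
gripper_width: 0.0139
gripper_force: 15.0
```

>>> {"fn": "send_rows", "kwargs": {"moves": [{"slide": [-0.003,0,0],"turn": 0,"gripper": 0},{"slide": [-0.006,0,0],"turn": 0,"gripper": 0},{"slide": [-0.009,0,0],"turn": 0,"gripper": 0},{"slide": [-0.012,0,0],"turn": 0,"gripper": 0},{"slide": [-0.013,0,0],"turn": 0,"gripper": 0}]}}

```text
time_s: 10.77
tcp_pos: [0.5403, -0.0869, 0.0563]
eef_rot: [-179.9, -0.1, -97.8]
contact_force: [5.5, -8.5, 1.0]
gripper_width: 0.0135
gripper_force: 15.0
```

The force rises again past the notch, so centre is at y ≈ −0.0886. I'll back off 1.5 mm, release and lift.

>>> {"fn": "send_rows", "kwargs": {"moves": [{"slide": [0.007,0,0],"turn": 0,"gripper": 0},{"slide": [0.012,0,0],"turn": 0,"gripper": 0},{"slide": [0.012,0,0],"turn": 0,"gripper": 0.5},{"slide": [0.012,0,0],"turn": 0,"gripper": 0.7},{"slide": [0.012,0,0],"turn": 0,"gripper": 0.7}]}}

```text
time_s: 11.18
tcp_pos: [0.5377, -0.0874, 0.0552]
eef_rot: [179.9, -0.0, -97.9]
contact_force: [-0.5, 0.4, 0.2]
gripper_width: 0.0286
gripper_force: 0.0
```

>>> {"fn": "send_rows", "kwargs": {"moves": [{"slide": [0,0,0],"turn": 0,"gripper": 0.7},{"slide": [0,0,-0.1],"turn": 0,"gripper": 0.7},{"slide": [0,0,-0.3],"turn": 0,"gripper": 0.7},{"slide": [0,0,-0.5],"turn": 0,"gripper": 0.7},{"slide": [0,0,-0.7],"turn": 0,"gripper": 0.7}]}}

```text
time_s: 11.6
tcp_pos: [0.5378, -0.0874, 0.1614]
eef_rot: [179.9, -0.0, -97.8]
contact_force: [1.5, 0.1, -0.1]
gripper_width: 0.0594
gripper_force: 0.0
```

Released and clear. I'll retreat, then turn the gripper 90° on the −y side. I only have turns about tool z, so I plan to get the tilt from over-reach there, in open space.

>>> {"fn": "send_rows", "kwargs": {"moves": [{"slide": [0.05,0.15,-0.1],"turn": 0,"gripper": 1},{"slide": [0.12,0.3,-0.2],"turn": 0,"gripper": 1},{"slide": [0.2,0.45,-0.25],"turn": 0,"gripper": 1},{"slide": [0.28,0.6,-0.3],"turn": 0,"gripper": 1},{"slide": [0.35,0.7,-0.3],"turn": 0,"gripper": 1}]}}

```text
time_s: 12.02
tcp_pos: [0.4259, -0.1254, 0.2068]
eef_rot: [-179.9, 0.0, -97.8]
contact_force: [0.3, -0.4, 0.6]
gripper_width: 0.0861
gripper_force: 0.0
```

>>> {"fn": "send_rows", "kwargs": {"moves": [{"slide": [0.15,0,-0.1],"turn": 0.07,"gripper": 1},{"slide": [0.3,0,-0.2],"turn": 0.14,"gripper": 1},{"slide": [0.45,0,-0.35],"turn": 0.21,"gripper": 1},{"slide": [0.6,0,-0.5],"turn": 0.28,"gripper": 1},{"slide": [0.75,0,-0.6],"turn": 0.35,"gripper": 1}]}}

```text
time_s: 12.43
tcp_pos: [0.4119, -0.2378, 0.2973]
eef_rot: [-179.9, 0.0, -129.6]
contact_force: [1.6, 0.3, -0.1]
gripper_width: 0.0874
gripper_force: 0.0
```

>>> {"fn": "send_rows", "kwargs": {"moves": [{"slide": [0,0,0],"turn": 0.07,"gripper": 1},{"slide": [0,0,0],"turn": 0.14,"gripper": 1},{"slide": [0,0,0],"turn": 0.21,"gripper": 1},{"slide": [0,0,0],"turn": 0.28,"gripper": 1},{"slide": [0,0,0],"turn": 0.35,"gripper": 1}]}}

```text
time_s: 12.85
tcp_pos: [0.4117, -0.2366, 0.2948]
eef_rot: [180.0, -0.1, -161.2]
contact_force: [0.6, 0.5, -0.4]
gripper_width: 0.088
gripper_force: 0.0
```

>>> {"fn": "send_rows", "kwargs": {"moves": [{"slide": [0,0,0],"turn": 0.07,"gripper": 1},{"slide": [0,0,0],"turn": 0.14,"gripper": 1},{"slide": [0,0,0],"turn": 0.21,"gripper": 1},{"slide": [0,0,0],"turn": 0.28,"gripper": 1},{"slide": [0,0,0],"turn": 0.3,"gripper": 1}]}}

```text
time_s: 13.27
tcp_pos: [0.4117, -0.2364, 0.2948]
eef_rot: [180.0, -0.1, 171.8]
contact_force: [-0.2, 0.1, 0.0]
gripper_width: 0.0877
gripper_force: 0.0
```

```bash
python3 - <<'E'
from plant import get_state, optics
import cv2,numpy as np
s=get_state(); print(s["time_s"],np.round(s["tcp_pos"],4),np.round(s["eef_rot"],2),np.round(s["joints"],1))
sd=optics.capture("side")["img"]; sc=optics.capture("scene")["img"]
a=cv2.resize(sd[60:384,130:330],(370,600),interpolation=cv2.INTER_CUBIC)
b=cv2.convertScaleAbs(cv2.resize(sc[120:270,150:310],(430,403),interpolation=cv2.INTER_CUBIC),alpha=1.7)
b=np.vstack([b,np.zeros((197,430,3),np.uint8)])
cv2.imwrite("pics/s4.png",np.hstack([a,b])[:,:,::-1])
E
```

```text
13.2667 [ 0.4117 -0.2364  0.2948] [ 1.7999e+02 -7.0000e-02  1.7178e+02] [ -6.1  -1.  -17.   -0.  -74.1 -92.2]
```

View pics/s4.png

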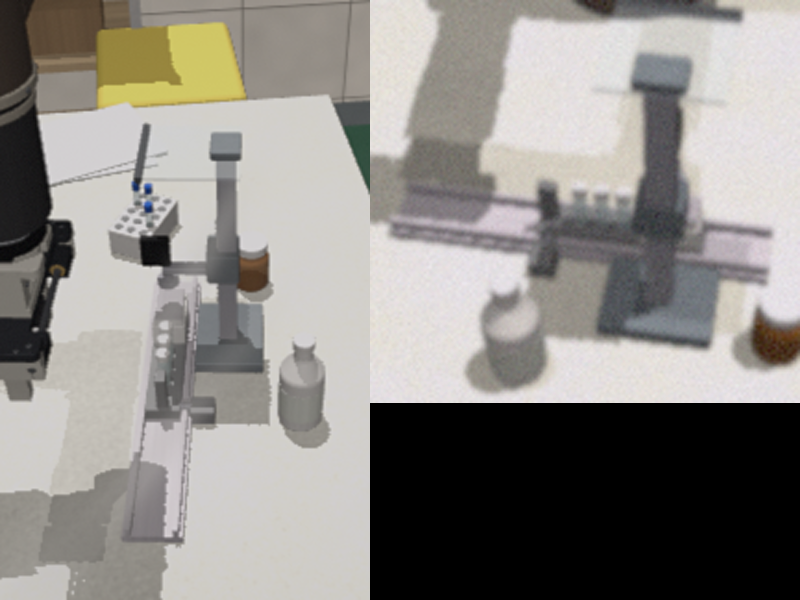

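The carrier now sits at the station: its tail is level with the ball housing, at about (165,405) in the left view. Next I stretch outward at azimuth −8° to test how the arm behaves beyond its reach.

>>> {"fn": "send_rows", "kwargs": {"moves": [{"slide": [-0.2,0,0],"turn": 0,"gripper": 1},{"slide": [-0.45,0,0],"turn": 0,"gripper": 1},{"slide": [-0.7,0,0],"turn": 0,"gripper": 1},{"slide": [-0.9,0,0],"turn": 0,"gripper": 1},{"slide": [-1,0,0],"turn": 0,"gripper": 1}]}}

```text
time_s: 13.78
tcp_pos: [0.5633, -0.2573, 0.2936]
eef_rot: [-180.0, -0.1, 172.3]
contact_force: [-0.6, 0.7, -0.1]
gripper_width: 0.0873
gripper_force: 0.0
```

>>> {"fn": "send_rows", "kwargs": {"moves": [{"slide": [-0.2,0,0],"turn": 0,"gripper": 1},{"slide": [-0.45,0,0],"turn": 0,"gripper": 1},{"slide": [-0.7,0,0],"turn": 0,"gripper": 1},{"slide": [-0.9,0,0],"turn": 0,"gripper": 1},{"slide": [-1,0,0],"turn": 0,"gripper": 1}]}}

```text
time_s: 14.2
tcp_pos: [0.7117, -0.2777, 0.2925]
eef_rot: [180.0, -0.2, 172.3]
contact_force: [-1.0, 1.4, -1.2]
gripper_width: 0.0876
gripper_force: 0.0
```

>>> {"fn": "send_rows", "kwargs": {"moves": [{"slide": [-0.2,0,0],"turn": 0,"gripper": 1},{"slide": [-0.4,0,0],"turn": 0,"gripper": 1},{"slide": [-0.6,0,0],"turn": 0,"gripper": 1},{"slide": [-0.8,0,0],"turn": 0,"gripper": 1},{"slide": [-1,0,0],"turn": 0,"gripper": 1}]}}

```text
time_s: 14.62
tcp_pos: [0.8588, -0.2982, 0.2948]
eef_rot: [180.0, -0.0, 172.3]
contact_force: [2.2, -0.2, 0.7]
gripper_width: 0.0877
gripper_force: 0.0
```

```bash
python3 - <<'E'
from plant import get_state
import numpy as np
s=get_state(); print(s["time_s"],np.round(s["tcp_pos"],4),np.round(s["eef_rot"],2),np.round(s["joints"],1))
E
```

```text
14.6167 [ 0.8588 -0.2982  0.2948] [ 1.8000e+02 -4.0000e-02  1.7227e+02] [ -7.   45.4  51.7  -0.  -96.4 -90.8]
```

>>> {"fn": "send_rows", "kwargs": {"moves": [{"slide": [-0.15,0,0],"turn": 0,"gripper": 1},{"slide": [-0.3,0,0],"turn": 0,"gripper": 1},{"slide": [-0.45,0,0],"turn": 0,"gripper": 1},{"slide": [-0.6,0,0],"turn": 0,"gripper": 1},{"slide": [-0.75,0,0],"turn": 0,"gripper": 1}]}}

```text
time_s: 15.03
tcp_pos: [0.9335, -0.3018, 0.2732]
eef_rot: [-179.4, 1.8, 172.2]
contact_force: [-0.5, -0.0, 0.5]
gripper_width: 0.0879
gripper_force: 0.0
```

```bash
python3 - <<'E'
from plant import get_state
import numpy as np
s=get_state(); print(s["time_s"],np.round(s["tcp_pos"],4),np.round(s["eef_rot"],2),np.round(s["joints"],1))
E
```

```text
15.0333 [ 0.9335 -0.3018  0.2732] [-179.45    1.75  172.24] [  -6.4   56.6   71.6    0.6 -103.2  -91.2]
```

The tilt grows outward, which is the right direction. I'll push further and then check whether it persists.

>>> {"fn": "send_rows", "kwargs": {"moves": [{"slide": [-0.25,0,0],"turn": 0,"gripper": 1},{"slide": [-0.5,0,0],"turn": 0,"gripper": 1},{"slide": [-0.75,0,0],"turn": 0,"gripper": 1},{"slide": [-1,0,0],"turn": 0,"gripper": 1},{"slide": [-1,0,0],"turn": 0,"gripper": 1}]}}

```text
time_s: 15.45
tcp_pos: [0.9689, -0.2924, 0.2438]
eef_rot: [-178.9, 4.2, 172.2]
contact_force: [-0.0, 0.3, 0.4]
gripper_width: 0.088
gripper_force: 0.0
```

>>> {"fn": "send_rows", "kwargs": {"moves": [{"slide": [0.2,0,0],"turn": 0,"gripper": 1},{"slide": [0.4,0,0],"turn": 0,"gripper": 1},{"slide": [0.6,0,0],"turn": 0,"gripper": 1},{"slide": [0.8,0,0],"turn": 0,"gripper": 1},{"slide": [1,0,0],"turn": 0,"gripper": 1}]}}

```text
time_s: 15.87
tcp_pos: [0.8176, -0.2726, 0.2337]
eef_rot: [-178.9, 4.3, 172.2]
contact_force: [1.6, -0.7, 2.7]
gripper_width: 0.0874
gripper_force: 0.0
```

```bash
python3 - <<'E'
from plant import get_state
import numpy as np
s=get_state(); print(s["time_s"],np.round(s["tcp_pos"],4),np.round(s["eef_rot"],2),np.round(s["joints"],1))
E
```

```text
15.8667 [ 0.8176 -0.2726  0.2337] [-178.86    4.28  172.19] [ -5.   35.9  26.    1.4 -75.9 -93.2]
```

The commanded pose follows the reached pose, so tilt gained by over-reaching persists and accumulates. I'll push outward repeatedly.

>>> {"fn": "send_rows", "kwargs": {"moves": [{"slide": [-0.25,0,-0.1],"turn": 0,"gripper": 1},{"slide": [-0.5,0,-0.2],"turn": 0,"gripper": 1},{"slide": [-0.75,0,-0.3],"turn": 0,"gripper": 1},{"slide": [-1,0,-0.3],"turn": 0,"gripper": 1},{"slide": [-1,0,-0.3],"turn": 0,"gripper": 1}]}}

```text
time_s: 16.28
tcp_pos: [0.9542, -0.2895, 0.2839]
eef_rot: [-178.6, 4.6, 172.2]
contact_force: [22.6, -20.9, 51.2]
gripper_width: 0.0878
gripper_force: 0.0
```

>>> {"fn": "send_rows", "kwargs": {"moves": [{"slide": [-1,0,-0.3],"turn": 0,"gripper": 1},{"slide": [-1,0,-0.3],"turn": 0,"gripper": 1},{"slide": [-1,0,-0.3],"turn": 0,"gripper": 1},{"slide": [-1,0,-0.3],"turn": 0,"gripper": 1},{"slide": [-1,0,-0.3],"turn": 0,"gripper": 1}]}}

```text
time_s: 16.7
tcp_pos: [0.9771, -0.2764, 0.285]
eef_rot: [-178.1, 7.3, 172.3]
contact_force: [0.1, -0.5, -0.4]
gripper_width: 0.0875
gripper_force: 0.0
```

>>> {"fn": "send_rows", "kwargs": {"moves": [{"slide": [-1,0,-1],"turn": 0,"gripper": 1},{"slide": [-1,0,-1],"turn": 0,"gripper": 1},{"slide": [-1,0,-1],"turn": 0,"gripper": 1},{"slide": [-1,0,-1],"turn": 0,"gripper": 1},{"slide": [-1,0,-1],"turn": 0,"gripper": 1}]}}

```text
time_s: 17.12
tcp_pos: [0.9662, -0.2578, 0.3473]
eef_rot: [-177.6, 9.5, 172.4]
contact_force: [0.0, -0.3, -1.0]
gripper_width: 0.0878
gripper_force: 0.0
```

```bash
python3 - <<'E'
from plant import get_state
import numpy as np
s=get_state(); print(s["time_s"],np.round(s["tcp_pos"],4),np.round(s["eef_rot"],2),np.round(s["joints"],1))
E
```

```text
17.1167 [ 0.9662 -0.2578  0.3473] [-177.6     9.55  172.37] [ -2.7  53.   71.7   3.3 -99.4 -94.4]
```

>>> {"fn": "send_rows", "kwargs": {"moves": [{"slide": [-1,-0.3,-0.2],"turn": 0,"gripper": 1},{"slide": [-1,-0.3,-0.2],"turn": 0,"gripper": 1},{"slide": [-1,-0.3,-0.2],"turn": 0,"gripper": 1},{"slide": [-1,-0.3,-0.2],"turn": 0,"gripper": 1},{"slide": [-1,-0.3,-0.2],"turn": 0,"gripper": 1}]}}

```text
time_s: 17.53
tcp_pos: [0.9826, -0.2833, 0.3335]
eef_rot: [-177.0, 11.5, 172.4]
contact_force: [0.3, -0.3, 0.1]
gripper_width: 0.0877
gripper_force: 0.0
```

>>> {"fn": "send_rows", "kwargs": {"moves": [{"slide": [-1,-0.3,-0.2],"turn": 0,"gripper": 1},{"slide": [-1,-0.3,-0.2],"turn": 0,"gripper": 1},{"slide": [-1,-0.3,-0.2],"turn": 0,"gripper": 1},{"slide": [-1,-0.3,-0.2],"turn": 0,"gripper": 1},{"slide": [-1,-0.3,-0.2],"turn": 0,"gripper": 1}]}}

```text
time_s: 17.95
tcp_pos: [0.9961, -0.3044, 0.3317]
eef_rot: [-176.4, 13.9, 172.6]
contact_force: [-0.3, 0.8, -0.7]
gripper_width: 0.0874
gripper_force: 0.0
```

>>> {"fn": "send_rows", "kwargs": {"moves": [{"slide": [-1,-0.1,0.2],"turn": 0,"gripper": 1},{"slide": [-1,-0.1,0.2],"turn": 0,"gripper": 1},{"slide": [-1,-0.1,0.2],"turn": 0,"gripper": 1},{"slide": [-1,-0.1,0.2],"turn": 0,"gripper": 1},{"slide": [-1,-0.1,0.2],"turn": 0,"gripper": 1}]}}

```text
time_s: 18.37
tcp_pos: [1.0338, -0.3078, 0.2917]
eef_rot: [-175.7, 16.1, 172.8]
contact_force: [0.6, 0.5, -1.2]
gripper_width: 0.0875
gripper_force: 0.0
```

```bash
python3 - <<'E'
from plant import get_state
import numpy as np
s=get_state(); print(s["time_s"],np.round(s["tcp_pos"],4),np.round(s["eef_rot"],2),np.round(s["joints"],1))
E
```

```text
18.3667 [ 1.0338 -0.3078  0.2917] [-175.72   16.13  172.79] [ -4.6  57.4  71.6   5.  -88.3 -92.7]
```

>>> {"fn": "send_rows", "kwargs": {"moves": [{"slide": [-1,0.5,0],"turn": 0,"gripper": 1},{"slide": [-1,0.5,0],"turn": 0,"gripper": 1},{"slide": [-1,0.5,0],"turn": 0,"gripper": 1},{"slide": [-1,0.5,0],"turn": 0,"gripper": 1},{"slide": [-1,0.5,0],"turn": 0,"gripper": 1}]}}

```text
time_s: 18.78
tcp_pos: [1.0746, -0.2388, 0.2831]
eef_rot: [-175.2, 18.6, 173.1]
contact_force: [-0.7, 0.1, -0.1]
gripper_width: 0.0877
gripper_force: 0.0
```

>>> {"fn": "send_rows", "kwargs": {"moves": [{"slide": [-1,0.5,0],"turn": 0,"gripper": 1},{"slide": [-1,0.5,0],"turn": 0,"gripper": 1},{"slide": [-1,0.5,0],"turn": 0,"gripper": 1},{"slide": [-1,0.5,0],"turn": 0,"gripper": 1},{"slide": [-1,0.5,0],"turn": 0,"gripper": 1}]}}

```text
time_s: 19.2
tcp_pos: [1.1065, -0.179, 0.2763]
eef_rot: [-174.8, 21.0, 173.3]
contact_force: [0.7, 0.6, -0.4]
gripper_width: 0.0877
gripper_force: 0.0
```

```bash
python3 - <<'E'
from plant import get_state
import numpy as np
s=get_state(); print(s["time_s"],np.round(s["tcp_pos"],4),np.round(s["eef_rot"],2),np.round(s["joints"],1))
E
```

```text
19.2 [ 1.1065 -0.179   0.2763] [-174.85   21.01  173.26] [   3.5   59.7   71.6    8.8  -82.2 -100.9]
```

Tilt is at 21° and gaining about 2.4° per call. Two more pushes are enough, because pressing the handle's top edge near its −x end with shut fingertips then clears the visor.

>>> {"fn": "send_rows", "kwargs": {"moves": [{"slide": [-1,0,0.1],"turn": 0,"gripper": 0.5},{"slide": [-1,0,0.1],"turn": 0,"gripper": 0.3},{"slide": [-1,0,0.1],"turn": 0,"gripper": 0},{"slide": [-1,0,0.1],"turn": 0,"gripper": 0},{"slide": [-1,0,0.1],"turn": 0,"gripper": 0}]}}

```text
time_s: 19.62
tcp_pos: [1.1278, -0.1833, 0.2678]
eef_rot: [-174.5, 23.5, 173.4]
contact_force: [-0.0, 0.1, -0.2]
gripper_width: 0.0599
gripper_force: 0.0
```

>>> {"fn": "send_rows", "kwargs": {"moves": [{"slide": [-1,0,0.1],"turn": 0,"gripper": 0},{"slide": [-1,0,0.1],"turn": 0,"gripper": 0},{"slide": [-1,0,0.1],"turn": 0,"gripper": 0},{"slide": [-1,0,0.1],"turn": 0,"gripper": 0},{"slide": [-1,0,0.1],"turn": 0,"gripper": 0}]}}

```text
time_s: 20.03
tcp_pos: [1.1471, -0.1833, 0.2657]
eef_rot: [-174.1, 25.9, 173.7]
contact_force: [0.2, -0.1, -0.8]
gripper_width: 0.0265
gripper_force: 0.0
```

>>> {"fn": "send_rows", "kwargs": {"moves": [{"slide": [-1,0,0.1],"turn": 0,"gripper": 0},{"slide": [-1,0,0.1],"turn": 0,"gripper": 0},{"slide": [-1,0,0.1],"turn": 0,"gripper": 0},{"slide": [-1,0,0.1],"turn": 0,"gripper": 0},{"slide": [-1,0,0.1],"turn": 0,"gripper": 0}]}}

```text
time_s: 20.45
tcp_pos: [1.164, -0.1832, 0.269]
eef_rot: [-173.7, 28.4, 174.0]
contact_force: [-0.0, 1.0, 1.1]
gripper_width: 0.0007
gripper_force: 0.0
```

>>> {"fn": "send_rows", "kwargs": {"moves": [{"slide": [-1,0,0.1],"turn": 0,"gripper": 0},{"slide": [-1,0,0.1],"turn": 0,"gripper": 0},{"slide": [-1,0,0.1],"turn": 0,"gripper": 0},{"slide": [-1,0,0.1],"turn": 0,"gripper": 0},{"slide": [-1,0,0.1],"turn": 0,"gripper": 0}]}}

```text
time_s: 20.87
tcp_pos: [1.1786, -0.183, 0.2773]
eef_rot: [-173.2, 30.8, 174.3]
contact_force: [0.4, 0.4, 0.6]
gripper_width: 0.0008
gripper_force: 0.0
```

```bash
python3 - <<'E'
from plant import get_state
from h import *
s=get_state(); print(s["time_s"],np.round(s["tcp_pos"],4),np.round(s["eef_rot"],2),np.round(s["joints"],1),s["gripper_width"])
M=R.from_euler('xyz',s["eef_rot"],degrees=True).as_matrix(); print(M.round(3))
E
```

```text
20.8667 [ 1.1786 -0.183   0.2773] [-173.24   30.81  174.32] [   3.9   62.    71.7   12.3  -70.6 -102.6] 0.0008082022930707635
[[-0.855  0.158  0.494]
 [ 0.085  0.982 -0.167]
 [-0.512 -0.101 -0.853]]
```

Tilt reached 31°, with tool z = (0.49, −0.17, −0.85). I'll retreat along −x to in front of the lane.

>>> {"fn": "send_rows", "kwargs": {"moves": [{"slide": [0.1,-0.03,-0.06],"turn": 0,"gripper": 0},{"slide": [0.27,-0.08,-0.16],"turn": 0,"gripper": 0},{"slide": [0.47,-0.14,-0.28],"turn": 0,"gripper": 0},{"slide": [0.69,-0.2,-0.41],"turn": 0,"gripper": 0},{"slide": [0.9,-0.27,-0.54],"turn": 0,"gripper": 0}]}}

```text
time_s: 21.28
tcp_pos: [1.0244, -0.1966, 0.2802]
eef_rot: [-173.2, 30.8, 174.4]
contact_force: [1.5, 0.1, 1.5]
gripper_width: 0.0006
gripper_force: 0.0
```

>>> {"fn": "send_rows", "kwargs": {"moves": [{"slide": [0.2,-0.06,-0.12],"turn": 0,"gripper": 0},{"slide": [0.4,-0.12,-0.24],"turn": 0,"gripper": 0},{"slide": [0.6,-0.18,-0.36],"turn": 0,"gripper": 0},{"slide": [0.8,-0.24,-0.48],"turn": 0,"gripper": 0},{"slide": [0.98,-0.3,-0.59],"turn": 0,"gripper": 0}]}}

```text
time_s: 21.7
tcp_pos: [0.8474, -0.2139, 0.2864]
eef_rot: [-173.2, 30.9, 174.3]
contact_force: [-0.2, -1.4, 0.2]
gripper_width: 0.0005
gripper_force: 0.0
```

>>> {"fn": "send_rows", "kwargs": {"moves": [{"slide": [0.2,-0.06,-0.12],"turn": 0,"gripper": 0},{"slide": [0.4,-0.12,-0.24],"turn": 0,"gripper": 0},{"slide": [0.6,-0.18,-0.36],"turn": 0,"gripper": 0},{"slide": [0.8,-0.24,-0.48],"turn": 0,"gripper": 0},{"slide": [0.98,-0.3,-0.59],"turn": 0,"gripper": 0}]}}

```text
time_s: 22.12
tcp_pos: [0.671, -0.2308, 0.2907]
eef_rot: [-173.2, 30.9, 174.3]
contact_force: [0.1, -0.2, 0.6]
gripper_width: 0.0009
gripper_force: 0.0
```

>>> {"fn": "send_rows", "kwargs": {"moves": [{"slide": [0.2,-0.06,-0.12],"turn": 0,"gripper": 0},{"slide": [0.4,-0.12,-0.24],"turn": 0,"gripper": 0},{"slide": [0.6,-0.18,-0.36],"turn": 0,"gripper": 0},{"slide": [0.8,-0.24,-0.48],"turn": 0,"gripper": 0},{"slide": [0.98,-0.3,-0.59],"turn": 0,"gripper": 0}]}}

```text
time_s: 22.53
tcp_pos: [0.4945, -0.2476, 0.2951]
eef_rot: [-173.2, 30.9, 174.3]
contact_force: [0.6, -0.5, 1.4]
gripper_width: 0.0009
gripper_force: 0.0
```

```bash
cat > st.py <<'E'
from plant import get_state
from h import *
def go(target):
    s=get_state(); p=np.array(s["tcp_pos"])
    print(round(s["time_s"],2),p.round(4),np.round(s["eef_rot"],2),np.round(s["joints"],1),np.round(s["contact_force"],1))
    M=R.from_euler('xyz',s["eef_rot"],degrees=True).as_matrix()
    for t in target: print(t,"slide total",((np.array(t)-p)@M/.15).round(3)); p=np.array(t)
    print(M.round(3).tolist())
E
python3 -c "
from st import *
go([(.45,-.2,.26),(.45,.064,.24),(.53,.062,.23)])"
```

```text
22.53 [ 0.4945 -0.2476  0.2951] [-173.24   30.87  174.31] [  -0.3  -12.2  -40.7   17.8  -32.6 -109.9] [ 0.6 -0.5  1.4]
(0.45, -0.2, 0.26) slide total [ 0.401  0.288 -0.001]
(0.45, 0.064, 0.24) slide total [ 0.218  1.742 -0.181]
(0.53, 0.062, 0.23) slide total [-0.422  0.078  0.323]
[[-0.854, 0.159, 0.495], [0.085, 0.982, -0.168], [-0.513, -0.101, -0.852]]
```

>>> {"fn": "send_rows", "kwargs": {"moves": [{"slide": [0.04,0.2,-0.01],"turn": 0,"gripper": 0},{"slide": [0.08,0.4,-0.01],"turn": 0,"gripper": 0},{"slide": [0.12,0.6,-0.02],"turn": 0,"gripper": 0},{"slide": [0.16,0.8,-0.02],"turn": 0,"gripper": 0},{"slide": [0.2,1,-0.03],"turn": 0,"gripper": 0}]}}

```text
time_s: 22.95
tcp_pos: [0.4922, -0.0961, 0.2688]
eef_rot: [-173.3, 31.0, 174.3]
contact_force: [0.5, -0.1, 0.3]
gripper_width: 0.0006
gripper_force: 0.0
```

```bash
python3 -c "
from st import *
go([(.49,.062,.24),(.51,.062,.24)])"
```

```text
22.95 [ 0.4922 -0.0961  0.2688] [-173.28   30.98  174.25] [  23.4  -17.   -53.9   38.1  -34.6 -149.3] [ 0.5 -0.1  0.3]
(0.49, 0.062, 0.24) slide total [ 0.202  1.052 -0.021]
(0.51, 0.062, 0.24) slide total [-0.114  0.021  0.066]
[[-0.853, 0.159, 0.497], [0.086, 0.982, -0.168], [-0.515, -0.1, -0.851]]
```

Joint 6 is nearing its limit, so I'll turn −12° on the way in. First I'll refine the handle position from the black blob in the initial side picture.

```bash
python3 - <<'E'
from h import *
import cv2
im=cv2.imread("pics/side1.png"); g=im.max(2)[180:210,195:235]
m=(g<60).astype(np.uint8); n,l,st,c=cv2.connectedComponentsWithStats(m); k=1+st[1:,4].argmax(); print(st[k],c[k])
# subpixel edges by area profile
w=(l==k); cols=np.where(w.sum(0)>8)[0]+195; rows=np.where(w.sum(1)>8)[0]+180; print(cols.min(),cols.max(),rows.min(),rows.max())
u=[195+c[k][0],180+c[k][1]]
print(np.round(im[187,200:232].max(1)),np.round(im[180:212,214].max(1)))
# model: front face centre at lane(-.015,-.006), z=fz+.059 ; solve world x,z with y given
for ox,oy in [(.5602,.0581),(.5637,.057)]:
    v=[ox,oy,-7.84]
    for fz in (.116,.121,.126):
        P=[proj("side",l2w(v,(x,-.006,fz+dz))) for x,dz in [(-.036,.084),(.006,.084),(-.036,.034),(.006,.034)]]
        print(ox,fz,np.round(P,1).tolist())
E
python3 -c "
from st import *
go([(.52,.03,.235),(.532,.062,.225)])"
```

```text
[ 11   7  17  17 242] [18.56198347 14.96694215]
206 220 188 202
[152 175 187 191 185 144  70  60  67  87 105 100  67  45  43  40  41  40
  40  39  52  91 126 131 154 190 191 191 190 190 190 190] [193 190 149 122  98  89  87  43  27  24  13  14  11  10  13  14  12  17
  13  14  16  13  18  89 187 192 191 191 188 184 178 178]
0.5602 0.116 [[203.1, 189.1], [219.6, 189.2], [204.5, 203.9], [220.6, 204.0]]
0.5602 0.121 [[202.9, 187.6], [219.5, 187.6], [204.3, 202.5], [220.5, 202.6]]
0.5602 0.126 [[202.8, 186.0], [219.4, 186.1], [204.2, 201.0], [220.4, 201.1]]
0.5637 0.116 [[204.5, 189.2], [221.0, 189.3], [205.8, 204.1], [222.0, 204.2]]
0.5637 0.121 [[204.3, 187.7], [220.9, 187.8], [205.7, 202.6], [221.9, 202.7]]
0.5637 0.126 [[204.2, 186.2], [220.8, 186.3], [205.6, 201.2], [221.8, 201.3]]
22.95 [ 0.4922 -0.0961  0.2688] [-173.28   30.98  174.25] [  23.4  -17.   -53.9   38.1  -34.6 -149.3] [ 0.5 -0.1  0.3]
(0.52, 0.03, 0.235) slide total [0.03  0.878 0.143]
(0.532, 0.062, 0.225) slide total [-0.016  0.229  0.061]
[[-0.853, 0.159, 0.497], [0.086, 0.982, -0.168], [-0.515, -0.1, -0.851]]
```

>>> {"fn": "send_rows", "kwargs": {"moves": [{"slide": [0,0.15,0.02],"turn": -0.07,"gripper": 0},{"slide": [0,0.33,0.05],"turn": -0.14,"gripper": 0},{"slide": [0.01,0.52,0.08],"turn": -0.14,"gripper": 0},{"slide": [0.02,0.7,0.11],"turn": -0.14,"gripper": 0},{"slide": [0.03,0.88,0.14],"turn": -0.14,"gripper": 0}]}}

```text
time_s: 23.37
tcp_pos: [0.5203, 0.031, 0.2352]
eef_rot: [-166.2, 28.7, -171.4]
contact_force: [0.7, -0.6, 0.3]
gripper_width: 0.0002
gripper_force: 0.0
```

```bash
python3 -c "
from st import *
go([(.532,.058,.226),(.542,.060,.222)])"
```

```text
23.37 [0.5203 0.031  0.2352] [-166.17   28.68 -171.39] [  37.2   -9.9  -56.1   48.9  -35.  -160.9] [ 0.7 -0.6  0.3]
(0.532, 0.058, 0.226) slide total [-0.062  0.186  0.061]
(0.542, 0.06, 0.222) slide total [-0.047  0.016  0.054]
[[-0.867, -0.032, 0.497], [-0.131, 0.977, -0.167], [-0.48, -0.21, -0.852]]
```

>>> {"fn": "send_rows", "kwargs": {"moves": [{"slide": [-0.02,0.06,0.02],"turn": 0,"gripper": 0},{"slide": [-0.04,0.12,0.04],"turn": 0,"gripper": 0},{"slide": [-0.06,0.18,0.06],"turn": 0,"gripper": 0},{"slide": [-0.09,0.2,0.09],"turn": 0,"gripper": 0},{"slide": [-0.11,0.2,0.115],"turn": 0,"gripper": 0}]}}

```text
time_s: 23.78
tcp_pos: [0.5421, 0.0572, 0.2209]
eef_rot: [-166.1, 28.5, -171.5]
contact_force: [-29.2, 2.4, 6.7]
gripper_width: 0.0005
gripper_force: 0.0
```

```bash
python3 - <<'E'
from st import *
from plant import optics
import cv2
go([(.542,.060,.212),(.542,.060,.19)])
a=optics.capture("side")["img"][110:260,140:300]; b=optics.capture("scene")["img"][100:230,190:330]
a=cv2.resize(a,(427,400),interpolation=cv2.INTER_CUBIC); b=cv2.convertScaleAbs(cv2.resize(b,(370,343),interpolation=cv2.INTER_CUBIC),alpha=1.7)
b=np.vstack([b,np.zeros((57,370,3),np.uint8)])
cv2.imwrite("pics/s5.png",np.hstack([a,b])[:,:,::-1])
E
```

```text
23.78 [0.5421 0.0572 0.2209] [-166.09   28.51 -171.51] [  36.9   -5.7  -55.3   52.6  -32.9 -165.3] [-29.2   2.4   6.7]
(0.542, 0.06, 0.212) slide total [0.027 0.031 0.047]
(0.542, 0.06, 0.19) slide total [0.07  0.031 0.125]
[[-0.869, -0.03, 0.494], [-0.13, 0.977, -0.169], [-0.477, -0.211, -0.853]]
```

View pics/s5.png

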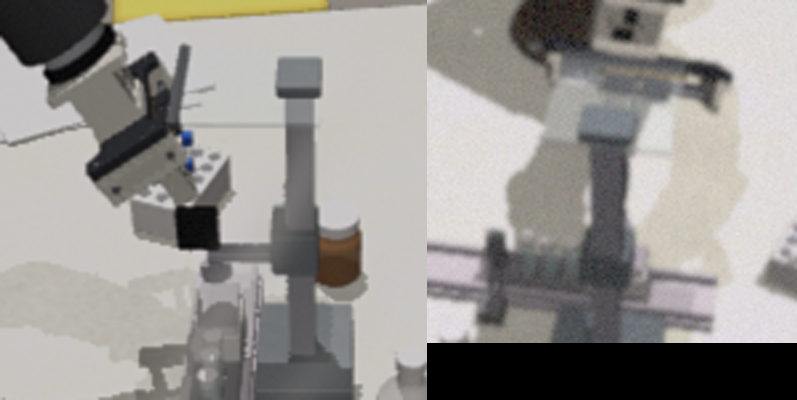

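The view shows the fingertip just above the handle's left part, at about (190,200). But −29 N in x means the gripper body is touching the visor rim, so I back off 9 mm at once.

>>> {"fn": "send_rows", "kwargs": {"moves": [{"slide": [0.03,0.01,-0.015],"turn": 0,"gripper": 0},{"slide": [0.055,0.02,-0.03],"turn": 0,"gripper": 0},{"slide": [0.055,0.02,-0.03],"turn": 0,"gripper": 0},{"slide": [0.055,0.02,-0.03],"turn": 0,"gripper": 0},{"slide": [0.055,0.02,-0.03],"turn": 0,"gripper": 0}]}}

```text
time_s: 24.3
tcp_pos: [0.533, 0.061, 0.2212]
eef_rot: [-166.2, 28.6, -171.4]
contact_force: [-0.3, -0.3, -0.1]
gripper_width: 0.0004
gripper_force: 0.0
```

```bash
python3 -c "
from st import *
go([(.533,.060,.212),(.535,.060,.205)])"
```

```text
24.3 [0.533  0.061  0.2212] [-166.15   28.62 -171.39] [  38.4   -6.6  -56.    52.3  -33.7 -166.2] [-0.3 -0.3 -0.1]
(0.533, 0.06, 0.212) slide total [0.03  0.006 0.053]
(0.535, 0.06, 0.205) slide total [0.011 0.009 0.046]
[[-0.868, -0.032, 0.496], [-0.131, 0.977, -0.167], [-0.479, -0.21, -0.852]]
```

>>> {"fn": "send_rows", "kwargs": {"moves": [{"slide": [0,0.002,0.012],"turn": 0,"gripper": 0},{"slide": [0.003,0.004,0.024],"turn": 0,"gripper": 0},{"slide": [0.005,0.006,0.036],"turn": 0,"gripper": 0},{"slide": [0.007,0.008,0.048],"turn": 0,"gripper": 0},{"slide": [0.009,0.01,0.06],"turn": 0,"gripper": 0}]}}

```text
time_s: 24.72
tcp_pos: [0.5361, 0.0606, 0.2118]
eef_rot: [-166.1, 28.6, -171.4]
contact_force: [0.0, 0.7, 0.6]
gripper_width: 0.0004
gripper_force: 0.0
```

>>> {"fn": "send_rows", "kwargs": {"moves": [{"slide": [0,0,0.006],"turn": 0,"gripper": 0},{"slide": [0,0,0.012],"turn": 0,"gripper": 0},{"slide": [0,0,0.018],"turn": 0,"gripper": 0},{"slide": [0,0,0.024],"turn": 0,"gripper": 0},{"slide": [0,0,0.03],"turn": 0,"gripper": 0}]}}

```text
time_s: 25.13
tcp_pos: [0.5383, 0.0599, 0.2082]
eef_rot: [-166.1, 28.6, -171.4]
contact_force: [0.4, 0.2, 0.1]
gripper_width: 0.0002
gripper_force: 0.1
```

>>> {"fn": "send_rows", "kwargs": {"moves": [{"slide": [0.003,0.001,0.006],"turn": 0,"gripper": 0},{"slide": [0.006,0.003,0.011],"turn": 0,"gripper": 0},{"slide": [0.01,0.004,0.017],"turn": 0,"gripper": 0},{"slide": [0.013,0.006,0.023],"turn": 0,"gripper": 0},{"slide": [0.013,0.006,0.023],"turn": 0,"gripper": 0}]}}

```text
time_s: 25.55
tcp_pos: [0.5382, 0.0599, 0.2041]
eef_rot: [-166.1, 28.6, -171.4]
contact_force: [-0.5, 0.1, 1.5]
gripper_width: 0.0002
gripper_force: 0.7
```

>>> {"fn": "send_rows", "kwargs": {"moves": [{"slide": [0.003,0.001,0.006],"turn": 0,"gripper": 0},{"slide": [0.006,0.003,0.011],"turn": 0,"gripper": 0},{"slide": [0.01,0.004,0.017],"turn": 0,"gripper": 0},{"slide": [0.013,0.006,0.023],"turn": 0,"gripper": 0},{"slide": [0.013,0.006,0.023],"turn": 0,"gripper": 0}]}}

```text
time_s: 25.97
tcp_pos: [0.5382, 0.0599, 0.1999]
eef_rot: [-166.1, 28.6, -171.4]
contact_force: [0.3, 0.0, 1.1]
gripper_width: 0.0003
gripper_force: 0.7
```

>>> {"fn": "send_rows", "kwargs": {"moves": [{"slide": [0.003,0.001,0.006],"turn": 0,"gripper": 0},{"slide": [0.006,0.003,0.011],"turn": 0,"gripper": 0},{"slide": [0.01,0.004,0.017],"turn": 0,"gripper": 0},{"slide": [0.013,0.006,0.023],"turn": 0,"gripper": 0},{"slide": [0.016,0.007,0.029],"turn": 0,"gripper": 0}]}}

```text
time_s: 26.38
tcp_pos: [0.5395, 0.0606, 0.197]
eef_rot: [-166.2, 28.4, -171.4]
contact_force: [-0.5, 0.1, 2.5]
gripper_width: 0.0006
gripper_force: 1.0
```

```bash
python3 - <<'E'
from st import *
from plant import optics
import cv2
for i in range(3): print(np.round(get_state()["contact_force"],1))
go([])
im=optics.capture("side")["img"]; cv2.imwrite("pics/s6full.png",im[:,:,::-1])
g=im.max(2)[175:225,190:235]; m=(g<35).astype(np.uint8)
n,l,st,c=cv2.connectedComponentsWithStats(m)
for k in range(1,n):
    if st[k,4]>20: print(st[k]+[190,175,0,0,0],c[k]+[190,175])
g1=cv2.imread("pics/side1.png").max(2)
print(g1[180:225,214]); print(im.max(2)[180:225,214])
E
```

```text
[-0.5  0.1  2.5]
[-0.5  0.1  2.5]
[-0.5  0.1  2.5]
26.38 [0.5395 0.0606 0.197 ] [-166.15   28.37 -171.44] [  34.6   -4.2  -58.2   59.   -29.2 -170.6] [-0.5  0.1  2.5]
[[-0.87, -0.032, 0.492], [-0.131, 0.977, -0.168], [-0.475, -0.211, -0.854]]
[207 191  14  15 192] [213.859375   198.32291667]
[193 190 149 122  98  89  87  43  27  24  13  14  11  10  13  14  12  17
  13  14  16  13  18  89 187 192 191 191 188 184 178 178 173 172 180 180
 180 179 180 179 180 175 174 174 171]
[203 201 158 131 106  98  96  95  95  95  56  31  25  15  16  17  15  18
  15  16  15  16  16  15  17  12  80 198 202 199 197 196 180 181 182 183
 185 185 170 178 181 180 180 178 173]
```

The handle has moved down about 10 mm with about 2.5 N on the tool. I'll continue along tool z, which also eases joint 3.

>>> {"fn": "send_rows", "kwargs": {"moves": [{"slide": [0,0,0.007],"turn": 0,"gripper": 0},{"slide": [0,0,0.014],"turn": 0,"gripper": 0},{"slide": [0,0,0.021],"turn": 0,"gripper": 0},{"slide": [0,0,0.028],"turn": 0,"gripper": 0},{"slide": [0,0,0.035],"turn": 0,"gripper": 0}]}}

```text
time_s: 26.85
tcp_pos: [0.543, 0.0602, 0.1939]
eef_rot: [-166.2, 28.3, -171.5]
contact_force: [-0.9, 0.7, 1.8]
gripper_width: 0.0005
gripper_force: 1.1
```

```bash
python3 - <<'E'
from st import *
go([(.545,.060,.185)])
E
```

```text
26.85 [0.543  0.0602 0.1939] [-166.19   28.27 -171.47] [  33.8   -3.6  -58.2   59.9  -28.5 -171. ] [-0.9  0.7  1.8]
(0.545, 0.06, 0.185) slide total [0.017 0.011 0.058]
[[-0.871, -0.032, 0.49], [-0.131, 0.977, -0.168], [-0.474, -0.21, -0.855]]
```

>>> {"fn": "send_rows", "kwargs": {"moves": [{"slide": [-0.002,0.001,0.009],"turn": 0,"gripper": 0},{"slide": [-0.003,0.002,0.018],"turn": 0,"gripper": 0},{"slide": [-0.005,0.004,0.027],"turn": 0,"gripper": 0},{"slide": [-0.006,0.005,0.036],"turn": 0,"gripper": 0},{"slide": [-0.007,0.006,0.045],"turn": 0,"gripper": 0}]}}

```text
time_s: 27.27
tcp_pos: [0.5479, 0.0602, 0.1895]
eef_rot: [-166.2, 28.2, -171.5]
contact_force: [-1.9, -0.1, 1.5]
gripper_width: 0.0003
gripper_force: 1.1
```

```bash
python3 - <<'E'
from st import *
go([(.547,.060,.185)])
E
```

```text
27.27 [0.5479 0.0602 0.1895] [-166.18   28.16 -171.51] [  32.7   -2.7  -58.2   61.4  -27.5 -171.7] [-1.9 -0.1  1.5]
(0.547, 0.06, 0.185) slide total [0.019 0.005 0.023]
[[-0.872, -0.032, 0.488], [-0.13, 0.977, -0.169], [-0.472, -0.211, -0.856]]
```

>>> {"fn": "send_rows", "kwargs": {"moves": [{"slide": [0.001,0.001,0.007],"turn": -0.01,"gripper": 0},{"slide": [0.002,0.002,0.014],"turn": -0.02,"gripper": 0},{"slide": [0.003,0.004,0.021],"turn": -0.02,"gripper": 0},{"slide": [0.004,0.005,0.028],"turn": -0.02,"gripper": 0},{"slide": [0.005,0.006,0.035],"turn": -0.02,"gripper": 0}]}}

```text
time_s: 27.68
tcp_pos: [0.5507, 0.0606, 0.186]
eef_rot: [-165.3, 27.6, -169.6]
contact_force: [-1.2, 0.2, 2.8]
gripper_width: 0.0003
gripper_force: 1.2
```

```bash
cat > chk.py <<'E'
from st import *
from plant import optics
go([])
im=optics.capture("side")["img"].max(2).astype(float)
# handle bottom edge row: dark->bright crossing at 60, in columns 210..217
r=[]
for c in range(210,218):
    col=im[190:240,c]; d=np.where(col<40)[0]
    if len(d):
        k=d[-1]; 
        b=[j for j in range(k,49) if col[j]<60<=col[j+1]]
        if b: j=b[0]; r.append(190+j+(60-col[j])/(col[j+1]-col[j]))
print("handle bottom row",np.median(r), "start 202.6")
E
python3 chk.py
```

```text
27.68 [0.5507 0.0606 0.186 ] [-165.29   27.58 -169.58] [  32.1   -2.2  -58.2   62.3  -27.  -170.4] [-1.2  0.2  2.8]
[[-0.872, -0.059, 0.486], [-0.16, 0.973, -0.169], [-0.463, -0.225, -0.857]]
handle bottom row 208.73995535714286 start 202.6
```

>>> {"fn": "send_rows", "kwargs": {"moves": [{"slide": [0.001,0.001,0.007],"turn": 0,"gripper": 0},{"slide": [0.002,0.002,0.014],"turn": 0,"gripper": 0},{"slide": [0.003,0.004,0.021],"turn": 0,"gripper": 0},{"slide": [0.004,0.005,0.028],"turn": 0,"gripper": 0},{"slide": [0.005,0.006,0.035],"turn": 0,"gripper": 0}]}}

```text
time_s: 28.15
tcp_pos: [0.5536, 0.061, 0.1825]
eef_rot: [-165.3, 27.4, -169.6]
contact_force: [-1.4, -0.4, 1.2]
gripper_width: 0.0005
gripper_force: 1.2
```

>>> {"fn": "send_rows", "kwargs": {"moves": [{"slide": [0.001,0.001,0.005],"turn": 0,"gripper": 0},{"slide": [0.002,0.002,0.01],"turn": 0,"gripper": 0},{"slide": [0.002,0.003,0.015],"turn": 0,"gripper": 0},{"slide": [0.003,0.004,0.02],"turn": 0,"gripper": 0},{"slide": [0.004,0.005,0.025],"turn": 0,"gripper": 0}]}}

```text
time_s: 28.57
tcp_pos: [0.5556, 0.0613, 0.1799]
eef_rot: [-165.3, 27.3, -169.6]
contact_force: [-2.1, 0.1, 3.7]
gripper_width: 0.0004
gripper_force: 1.2
```

>>> {"fn": "send_rows", "kwargs": {"moves": [{"slide": [0.001,0.001,0.005],"turn": 0,"gripper": 0},{"slide": [0.002,0.002,0.01],"turn": 0,"gripper": 0},{"slide": [0.002,0.003,0.015],"turn": 0,"gripper": 0},{"slide": [0.003,0.004,0.02],"turn": 0,"gripper": 0},{"slide": [0.004,0.005,0.025],"turn": 0,"gripper": 0}]}}

```text
time_s: 28.98
tcp_pos: [0.5576, 0.0617, 0.1774]
eef_rot: [-165.3, 27.2, -169.7]
contact_force: [-2.4, -0.7, 1.8]
gripper_width: 0.0004
gripper_force: 1.3
```

```bash
python3 chk.py
```

```text
28.98 [0.5576 0.0617 0.1774] [-165.34   27.24 -169.67] [  30.5   -0.7  -58.2   64.6  -25.6 -171.7] [-2.4 -0.7  1.8]
[[-0.875, -0.06, 0.481], [-0.159, 0.973, -0.17], [-0.458, -0.225, -0.86]]
handle bottom row 211.29941193344808 start 202.6
```

>>> {"fn": "send_rows", "kwargs": {"moves": [{"slide": [0.001,-0.003,0.006],"turn": -0.01,"gripper": 0},{"slide": [0.002,-0.005,0.012],"turn": -0.02,"gripper": 0},{"slide": [0.003,-0.008,0.018],"turn": -0.02,"gripper": 0},{"slide": [0.005,-0.01,0.024],"turn": -0.02,"gripper": 0},{"slide": [0.006,-0.012,0.03],"turn": -0.02,"gripper": 0}]}}

```text
time_s: 29.45
tcp_pos: [0.5602, 0.0597, 0.175]
eef_rot: [-164.5, 26.7, -167.8]
contact_force: [-1.5, 1.7, 2.7]
gripper_width: 0.0006
gripper_force: 1.4
```

>>> {"fn": "send_rows", "kwargs": {"moves": [{"slide": [0.002,0,0.005],"turn": 0,"gripper": 0},{"slide": [0.003,0,0.01],"turn": 0,"gripper": 0},{"slide": [0.005,0,0.015],"turn": 0,"gripper": 0},{"slide": [0.006,0,0.02],"turn": 0,"gripper": 0},{"slide": [0.008,0,0.025],"turn": 0,"gripper": 0}]}}

```text
time_s: 29.87
tcp_pos: [0.5616, 0.0589, 0.1724]
eef_rot: [-164.5, 26.5, -167.8]
contact_force: [-1.6, 2.2, 2.9]
gripper_width: 0.0007
gripper_force: 1.4
```

```bash
python3 chk.py
```

```text
29.87 [0.5616 0.0589 0.1724] [-164.5    26.51 -167.81] [  29.2    0.   -58.2   65.9  -24.7 -170.2] [-1.6  2.2  2.9]
[[-0.875, -0.087, 0.477], [-0.189, 0.967, -0.17], [-0.446, -0.239, -0.862]]
handle bottom row 212.55276057791536 start 202.6
```

>>> {"fn": "send_rows", "kwargs": {"moves": [{"slide": [0.002,0,0.005],"turn": 0,"gripper": 0},{"slide": [0.003,0,0.01],"turn": 0,"gripper": 0},{"slide": [0.005,0,0.015],"turn": 0,"gripper": 0},{"slide": [0.006,0,0.02],"turn": 0,"gripper": 0},{"slide": [0.008,0,0.025],"turn": 0,"gripper": 0}]}}

```text
time_s: 30.33
tcp_pos: [0.5633, 0.0585, 0.17]
eef_rot: [-164.5, 26.4, -167.8]
contact_force: [-1.7, -0.0, 1.9]
gripper_width: 0.0001
gripper_force: 1.4
```

>>> {"fn": "send_rows", "kwargs": {"moves": [{"slide": [0.002,0,0.005],"turn": 0,"gripper": 0},{"slide": [0.003,0,0.01],"turn": 0,"gripper": 0},{"slide": [0.005,0,0.015],"turn": 0,"gripper": 0},{"slide": [0.006,0,0.02],"turn": 0,"gripper": 0},{"slide": [0.008,0,0.025],"turn": 0,"gripper": 0}]}}

```text
time_s: 30.75
tcp_pos: [0.5651, 0.0581, 0.1675]
eef_rot: [-164.6, 26.3, -167.9]
contact_force: [-2.0, 1.1, 4.0]
gripper_width: 0.0006
gripper_force: 1.4
```

```bash
python3 chk.py
```

```text
30.75 [0.5651 0.0581 0.1675] [-164.56   26.28 -167.88] [  28.2    0.7  -58.2   67.2  -23.9 -170.8] [-2.   1.1  4. ]
[[-0.877, -0.087, 0.473], [-0.188, 0.967, -0.171], [-0.443, -0.239, -0.864]]
handle bottom row 214.06188197767145 start 202.6
```

>>> {"fn": "send_rows", "kwargs": {"moves": [{"slide": [0.001,0,0.004],"turn": 0,"gripper": 0},{"slide": [0.002,0,0.008],"turn": 0,"gripper": 0},{"slide": [0.003,0,0.012],"turn": 0,"gripper": 0},{"slide": [0.004,0,0.016],"turn": 0,"gripper": 0},{"slide": [0.004,0,0.016],"turn": 0,"gripper": 0}]}}

```text
time_s: 31.22
tcp_pos: [0.5662, 0.0578, 0.166]
eef_rot: [-164.6, 26.2, -167.9]
contact_force: [-2.8, 0.6, 3.8]
gripper_width: 0.0008
gripper_force: 2.2
```

>>> {"fn": "send_rows", "kwargs": {"moves": [{"slide": [0.001,0,0.004],"turn": 0,"gripper": 0},{"slide": [0.002,0,0.008],"turn": 0,"gripper": 0},{"slide": [0.003,0,0.012],"turn": 0,"gripper": 0},{"slide": [0.004,0,0.016],"turn": 0,"gripper": 0},{"slide": [0.004,0,0.016],"turn": 0,"gripper": 0}]}}

```text
time_s: 31.63
tcp_pos: [0.5674, 0.0577, 0.1646]
eef_rot: [-164.6, 26.2, -167.9]
contact_force: [-5.8, 1.9, 6.8]
gripper_width: 0.0005
gripper_force: 3.4
```

```bash
python3 chk.py
```

```text
31.63 [0.5674 0.0577 0.1646] [-164.59   26.17 -167.91] [  27.5    1.2  -58.2   68.1  -23.5 -171.2] [-5.8  1.9  6.8]
[[-0.878, -0.087, 0.471], [-0.188, 0.967, -0.171], [-0.441, -0.239, -0.865]]
handle bottom row 214.76666666666665 start 202.6
```

The load is rising: the fingertip force went 1.4 → 2.2 → 3.4 N and Fz is 6.8 N. The foot's spring is being compressed. One small confirming step.

>>> {"fn": "send_rows", "kwargs": {"moves": [{"slide": [0.002,0,0.003],"turn": 0,"gripper": 0},{"slide": [0.003,0,0.005],"turn": 0,"gripper": 0},{"slide": [0.003,0,0.006],"turn": 0,"gripper": 0},{"slide": [0.003,0,0.006],"turn": 0,"gripper": 0},{"slide": [0.003,0,0.006],"turn": 0,"gripper": 0}]}}

```text
time_s: 32.1
tcp_pos: [0.5678, 0.0576, 0.1642]
eef_rot: [-164.6, 26.1, -167.9]
contact_force: [-5.7, 1.6, 6.7]
gripper_width: 0.0004
gripper_force: 3.8
```

The ratios are consistent with handle contact only: brake about 3 N plus roughly 4 N of spring. I'll withdraw along −tool z.

>>> {"fn": "send_rows", "kwargs": {"moves": [{"slide": [0,0,-0.015],"turn": 0,"gripper": 0},{"slide": [0.005,0,-0.04],"turn": 0,"gripper": 0},{"slide": [0.02,0,-0.08],"turn": 0,"gripper": 0},{"slide": [0.04,0,-0.13],"turn": 0,"gripper": 0},{"slide": [0.06,0,-0.18],"turn": 0,"gripper": 0}]}}

```text
time_s: 32.52
tcp_pos: [0.5464, 0.0598, 0.1827]
eef_rot: [-164.6, 26.0, -168.0]
contact_force: [0.3, 0.1, 0.2]
gripper_width: 0.0007
gripper_force: 0.0
```

```bash
python3 chk.py
```

```text
32.52 [0.5464 0.0598 0.1827] [-164.57   26.01 -167.98] [  33.6   -1.9  -57.5   58.6  -28.2 -166.4] [0.3 0.1 0.2]
[[-0.879, -0.087, 0.469], [-0.187, 0.967, -0.172], [-0.439, -0.239, -0.866]]
handle bottom row 214.48535851122057 start 202.6
```

>>> {"fn": "send_rows", "kwargs": {"moves": [{"slide": [0.01,0,-0.03],"turn": 0,"gripper": 0},{"slide": [0.02,0,-0.06],"turn": 0,"gripper": 0},{"slide": [0.03,0,-0.1],"turn": 0,"gripper": 0},{"slide": [0.04,0,-0.14],"turn": 0,"gripper": 0},{"slide": [0.04,0,-0.14],"turn": 0,"gripper": 0}]}}

```text
time_s: 32.98
tcp_pos: [0.5317, 0.063, 0.1994]
eef_rot: [-164.6, 26.1, -167.9]
contact_force: [-0.2, 0.3, 0.1]
gripper_width: 0.0004
gripper_force: 0.0
```

```bash
python3 chk.py; python3 - <<'E'
from plant import optics
import cv2,numpy as np
a=optics.capture("side")["img"][150:300,170:280]; b=optics.capture("scene")["img"][150:240,200:300]
a=cv2.resize(a,(440,600),interpolation=cv2.INTER_CUBIC); b=cv2.convertScaleAbs(cv2.resize(b,(350,315),interpolation=cv2.INTER_CUBIC),alpha=1.7)
cv2.imwrite("pics/s7.png",np.hstack([a,np.vstack([b,np.zeros((285,350,3),np.uint8)])])[:,:,::-1])
E
```

```text
32.98 [0.5317 0.063  0.1994] [-164.61   26.14 -167.94] [  37.8   -4.5  -56.7   52.9  -32.1 -163.7] [-0.2  0.3  0.1]
[[-0.878, -0.087, 0.471], [-0.188, 0.967, -0.171], [-0.441, -0.238, -0.866]]
handle bottom row 214.4468253968254 start 202.6
```

View pics/s7.png

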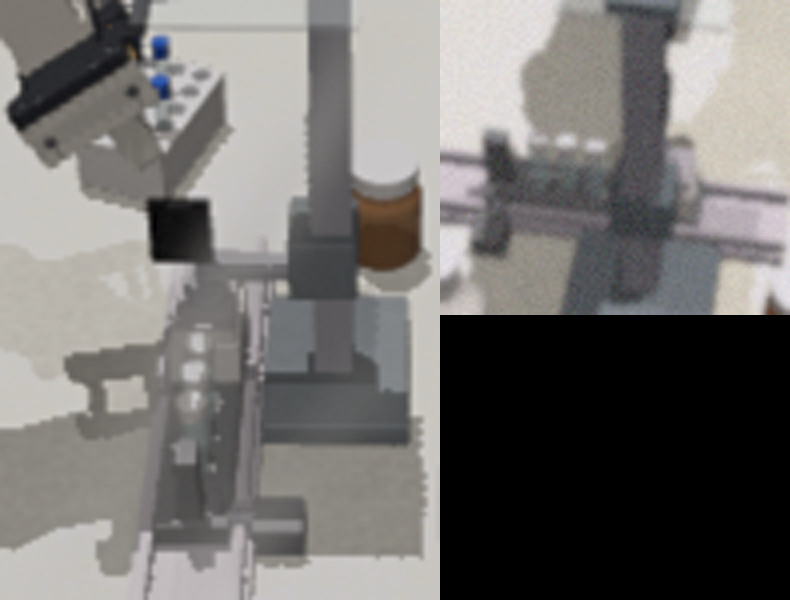

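The last view shows the foot and arm down on the cartridge, the carrier tail at the ball housing (about (195,535)), and the gripper clear of the handle. I'll hand in.

```bash
python3 -c "
from plant import order
print(order.close_job())"
```

```text
the job is handed in; nothing more can be done
None
```

The job is handed in at about 33 s: the carrier settled in the station notch (judged by force) and the gauge foot rests on the follower plate after about 4 N of estimated spring load (limit 15 N). On the way in, the gripper body touched the visor rim at about 29 N (limit 40 N). The handle was lowered by pressing on its top edge, not gripped.

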